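# Clear the photo board and show the carved ladle to the camera

## Task

In the wood-carver's shop, clear the photo board by stacking the two painted cases squarely on the large wooden case where it stands: the blue middle case first, then the red small case on top of it, long sides parallel. Then lift the carved ladle out of its rest by the handle and hold it in the air with its bowl centred over the green mark and the bowl's rim level with the middle of the camera lens, the handle level and crosswise to the camera's line of sight, and the ladle rolled about its handle so that the open bowl is tipped about 30 degrees towards the lens. Finish while holding it still there, and leave the tumbler, the wax tin and the gouge where they are.

Things in the scene. Friction and masses are not known exactly. Their poses are not given: they have to be found in the camera images.
- large_case: closed dark wooden case standing on the bench, 90 (x) x 76 (y) x 45 (z) mm, loose, about 0.55 kg; foot of the column. Origin: centre of its underside; z up, x along its long side
- middle_case: closed blue case with a white lid, 74 (x) x 58 (y) x 40 (z) mm, 0.15 to 0.3 kg, standing loose on the photo board (board top 6 mm above the bench). Origin: centre of its underside; z up, x along its long side; brass clasp on the -x face stands out 2 mm. Grip it across y
- small_case: closed red case with a yellow lid, 62 (x) x 50 (y) x 35 (z) mm, 0.11 to 0.22 kg, standing loose on the photo board. Origin: centre of its underside; z up, x along its long side; brass clasp on the -x face stands out 2 mm. Grip it across y
- ladle: light-wood ladle, 294 mm long, 90 g, level in its rest, bowl up. Origin: centre of the handle's section, midway between the rest's posts, near the balance point, at first 72 mm above the bench; x along the handle to the bowl, z up out of the bowl. Straight handle 16 (y) x 14 (z) mm, x = -101 to 89; leaf end 34 mm wide to x = -155. Round bowl: axis at x = 115, outer radius 32, z = -17 to 7 mm (rim)
- bowl (a point): point on the ladle at the centre of the bowl's open rim, 115 mm along x and 7 mm along z from the ladle's origin; axes as the ladle's
- carving_rest: fixed wooden rest: base 160 (x) x 70 x 22 mm, two posts at x = -58 and +58 mm, each 16 mm thick and 50 mm wide, with open-topped notches 24 mm wide, floor 65 mm and horn tops 78 mm above the bench. The ladle's handle lies in them along x, bowl to +x, 100 mm of it free between the posts. Origin: centre of the underside; z up
- photo_stand: fixed grey photo board 250 (x) x 350 (y) x 6 mm, y = -90 to +260 mm, with a camera on a post. Origin: on the bench under the green mark. The camera stands towards +y and looks level along -y: black housing 78 mm wide at y = 201 to 246, top 189 mm above the bench; lens barrel radius 22 mm at y = 180 to 201 mm
- lens (a point): centre of the front of the camera lens, 160 mm above the bench and 180 mm from the mark along +y of the photo stand; axes as the photo stand's: the lens looks along -y, x is crosswise, z up
- mark (a point): centre of the green disc (radius 20 mm, white centre) on top of the photo board, 6 mm above the bench, straight before the lens
- tumbler: bystander: white tumbler with a steel lid, radius 39 mm, 153 mm tall. Origin: centre of its underside
- wax_tin: bystander: flat round tin with a green lid, radius 37 mm, 28 mm tall. Origin: centre of its underside
- gouge: bystander: carving gouge lying on the bench along its x, 230 mm long, 24 mm thick, wooden handle to -x (from x = -105 mm), blade to x = +125 mm. Origin: on the underside at the handle's front

How it is judged:
By the outcome, as a careful person would: the job done as asked, in the order asked, and still so for the second after the job is handed in, while the arm keeps its last pose, push and grip.
It also fails if it takes over 72 s, if anything falls off the work surface, if the arm or the gripper's body presses on something with over 40 N, if the wrist force passes 120 N, or if a joint passes its speed limit or range.

## Robot

A 6-joint arm with a two-finger parallel gripper is mounted at the origin on the work surface. World frame = base frame: x ahead of the robot, y to its left, z up, the work surface at z = 0. Lengths are in m, angles in rad, forces in N, time in s.
With the tool pointing down it reaches from about 0.3 to 0.85 m from the base axis. Payload 5.4 kg.
Tool frame: the origin (TCP) lies midway between the tips of the shut fingers; the grasp point (between the pads) lies behind it (bot.grasp_offset is the z of the grasp point in the tool frame, in m); z points along the fingers, x is the direction in which the jaws open and shut, and the axes are right-handed (so a half turn about z gives the same grasp; the last joint's range is limited). The gripper opens to 85 mm and grips with 20 to 120 N. Pads are 22 mm wide; open, the fingers measure 114 mm over their backs; the gripper's body (76 mm by 85 mm) begins 54 mm behind the grasp point. The pads swing forward as they close: fully open they stand 13 mm farther back than shut.
Start: joints at [-1.324, 0.158, 1.597, -0, 1.386, -0.21], TCP at [0.254, -0.516, 0.191] pointing down, gripper open.
Joint ranges: [-2.91, 2.91], [-0.94, 2.29], [0.18, 2.7], [-1.29, 4.43], [0.17, 2.64], [-3, 3]. Speed limits (rad/s): [2.57, 2.57, 3.14, 3.14, 3.14, 3.14].

## Interface

Orientations are given as [roll, pitch, yaw] about the fixed x, y, z axes, in that order (R = Rz(yaw) Ry(pitch) Rx(roll)).
In Python, from plant import bot gives the robot as it stands.
- The arm moves only by the tool apply_moves, never from a script. Its argument "commands" is a list of rows, each an object with "travel": the shift along the tool's x, y, z in cm, a list of three; "rotation": the turn, a rotation vector about the tool's x, y, z in rad, a list of three; "claw": the finger opening in cm, from 0 to 8.54. In form: [{"travel": [x, y, z], "rotation": [ax, ay, az], "claw": claw}, ...]. A call has 1 to 5 rows; each row shifts and turns the commanded pose from where the row before left it, along the tool's axes as they then stand; what a row does not reach is not made up. A row lasts 1/8 s, in which the tool goes at most 62.5 mm and 10.7 degrees, less where a joint would pass 70% of its speed; a pose out of reach is approached as far as the arm can. A call is refused whole if a number of a shift passes 6.25 or a number of a turn 0.188, either way. A call with a gripper value outside its range is refused whole. The fingers move at their own pace and stop on an object; "force" is the grip in N (left out, the last holds). Time passes only in rows, so rows that do not move let the fingers close. It gives the time, the measured TCP pose, the force and the opening at its end, in the units of the state.
- bot.read_state(): the state, without advancing time (a new reading comes with each control period).
- bot.snapshot(name): name is "scene" or "top" or "wrist"; returns a dict with "color" (420x560x3 uint8, red, green, blue), "z_map" (420x560 float32, m along the optical axis (not along the pixel's ray), 0 where there is no reading), "fx", "fy", "cx", "cy" (pixels), "k1" (the pictures are not rectified: a ray, as slopes to the right and down, at radius r is drawn at 1 + k1 r^2 times it, then the intrinsics apply), "R" (3x3) and "t" (3): a world point X has camera coordinates R X + t. Camera axes: x right, y down, z forward; pixel columns grow to the right and rows downward; lengths in m; the calibration is good to about 2 mm. A picture is of the moment at which its call begins.
- bot.finish_job(): hands the job in, once; it reports no verdict.
The state is a dict: "clock": time; "q": joint angles; "joint_velocities": joint speeds; "tau": joint torques, N m; "eef_pos": TCP position; "eef_rot": TCP orientation; "force": force on the tool from outside, world axes, zero at the start; "wrist_torque": the same for the moment, N m; "finger_gap": finger opening in m.
Only numpy, scipy, OpenCV 4.12 (cv2) and the standard library are available. Lean on these libraries where they do the work, as an engineer would, in place of code of your own. Each camera call takes 0.05 s, during which the arm holds its last target.

## Working session

There is one attempt and no reset: what is moved stays moved. The work goes in short steps, Python scripts to look and compute and a tool call to move; the robot and the scene stay as the last step left them, time stands still between calls to the robot, and variables do not carry over. Pictures are saved under pics/ and viewed, and the job is handed in when it is done.

Besides the shell and the picture viewer there is one more tool, called after "Call:" as name(argument=value, ...), one argument or row to a line, values as JSON. apply_moves: Moves the arm, as the interface text tells. Its arguments: {"type":"object","properties":{"commands":{"type":"array"},"force":{"type":"number"}},"required":["commands"]}

```bash
ls; mkdir -p pics; python3 - <<'E'
from plant import bot
import cv2,numpy as np
for n in ("scene","top","wrist"):
    s=bot.snapshot(n); cv2.imwrite(f"pics/{n}0.png",s["color"][:,:,::-1]); np.savez(f"{n}0.npz",**s)
    print(n,s["fx"],s["fy"],s["cx"],s["cy"],s["k1"],np.round(s["R"],3).tolist(),np.round(s["t"],3))
print(bot.read_state(),bot.grasp_offset)
E
```

```text
pics
scene 511.5696488167129 511.5696488167129 276.3659937660326 206.38907297249312 -0.17806221596425542 [[0.51, 0.86, 0.013], [0.705, -0.409, -0.579], [-0.493, 0.305, -0.815]] [-0.294 -0.382  2.008]
top 444.2716396072732 444.2716396072732 272.4762195721147 215.21347564573713 -0.043436409697445555 [[0.005, -1.0, -0.017], [-0.997, -0.004, -0.082], [0.081, 0.017, -0.997]] [-0.045  0.642  1.394]
wrist 321.3578818426115 321.3578818426115 277.95820895079237 209.006859941865 -0.07689060490683244 [[0.441, -0.898, -0.002], [-0.86, -0.423, 0.285], [-0.257, -0.124, -0.959]] [-0.574 -0.036  0.379]
{'clock': 0.15, 'q': array([-1.32408938e+00,  1.58919984e-01,  1.59796723e+00,  6.31515640e-05,
        1.38621326e+00, -2.10114595e-01]), 'joint_velocities': array([-0.00130802, -0.00237394, -0.00350326,  0.00040472, -0.00093114,
       -0.00017883]), 'tau': array([-1.99087294e-04, -3.96377742e+01, -3.31786287e+01, -2.04217540e-04,
        5.51384379e-03, -2.44569229e-06]), 'eef_pos': array([ 0.25349142, -0.51551427,  0.19072216]), 'eef_rot': array([-3.14121747e+00,  1.46171334e-03, -1.11398614e+00]), 'force': array([ 1.01185581, -0.20213407, -0.53248154]), 'wrist_torque': array([-0.00260991,  0.0420252 ,  0.01030655]), 'finger_gap': 0.08568282024929028} -0.0187
```

View pics/scene0.png

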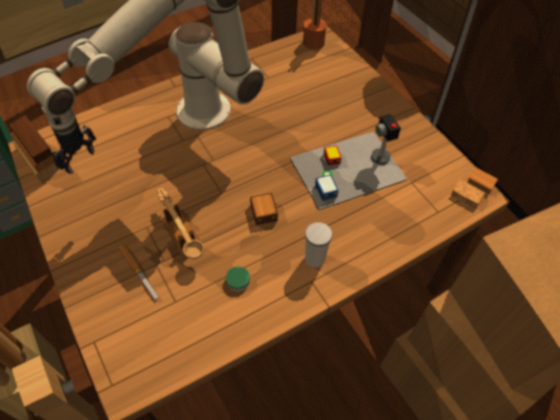

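View pics/top0.png

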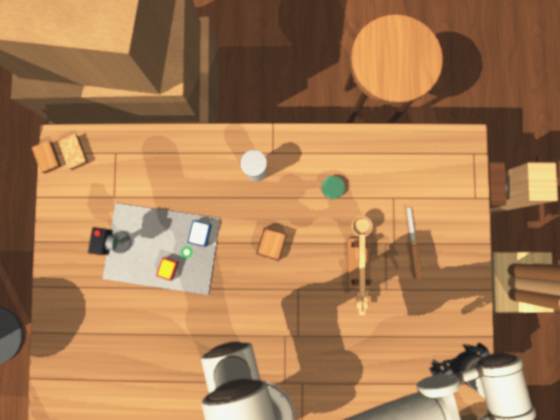

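```bash
cat > h.py <<'E'
import numpy as np,cv2
def K(s): return np.array([[s["fx"],0,s["cx"]],[0,s["fy"],s["cy"]],[0,0,1.]])
def D(s): return np.array([float(s["k1"]),0,0,0])
def rays(s,uv):
    p=cv2.undistortPoints(np.asarray(uv,float).reshape(-1,1,2),K(s),D(s)).reshape(-1,2)
    return np.c_[p,np.ones(len(p))]
def cloud(s):
    h,w=s["z_map"].shape; u,v=np.meshgrid(np.arange(w),np.arange(h))
    r=rays(s,np.c_[u.ravel(),v.ravel()])
    P=(r*s["z_map"].reshape(-1,1)-s["t"])@s["R"]
    P[s["z_map"].ravel()<=0]=np.nan
    return P.reshape(h,w,3)
def onplane(s,uv,z):
    r=rays(s,uv)@s["R"]; c=-s["R"].T@s["t"]
    return c+r*((z-c[2])/r[:,2])[:,None]
def proj(s,X):
    X=np.asarray(X,float).reshape(-1,3)
    return cv2.projectPoints(X,cv2.Rodrigues(np.asarray(s["R"],float))[0],np.asarray(s["t"],float),K(s),D(s))[0].reshape(-1,2)
def rect(P):  # min area rect: center, sizes, angle of long side
    (c,sz,a)=cv2.minAreaRect((P[:,:2]*1000).astype(np.float32)); 
    if sz[0]<sz[1]: sz=sz[::-1]; a+=90
    return np.round(c,1),np.round(sz,1),round((a+90)%180-90,1)
def crop(s,name,u0,u1,v0,v1,k):
    im=s["color"][v0:v1,u0:u1,::-1]; cv2.imwrite("pics/"+name,cv2.resize(im,None,fx=k,fy=k,interpolation=cv2.INTER_CUBIC))
E
python3 - <<'E'
from h import *
s=dict(np.load("top0.npz")); c=cloud(s); col=s["color"].astype(int)
print("bench z",np.nanmedian(c[300:330,200:280,2]),np.nanmedian(c[270:285,120:150,2]))
def seg(n,u0,u1,v0,v1,z0,z1):
    q=c[v0:v1,u0:u1].reshape(-1,3); q=q[(q[:,2]>z0)&(q[:,2]<z1)]
    print(n,len(q),np.round(np.median(q,0)*1000),rect(q))
seg("large",245,300,215,270,.035,.06)
seg("mid",180,218,212,253,.036,.06)
seg("small",150,185,250,285,.03,.06)
seg("ladle",340,385,205,320,.05,.1)
seg("rest base",340,385,205,320,.012,.03)
seg("tumbler",235,270,145,185,.13,.17)
seg("tin",318,350,170,203,.018,.04)
seg("board",95,225,195,300,.003,.010)
seg("cam",80,115,220,262,.15,.21)
crop(s,"top_a.png",80,230,195,305,5)
crop(s,"top_b.png",240,440,195,330,4)
s=dict(np.load("scene0.npz"));crop(s,"sc_a.png",230,420,100,235,4)
E
```

```text
bench z -0.00016365977443190958 0.005463261848756922
large 688 [550. -39.  45.] (array([549.6, -38.5]), array([91.2, 75.8]), -16.5)
mid 443 [583. 191.  46.] (array([582. , 191.2]), array([76.3, 59.3]), -13.0)
small 321 [469. 292.  41.] (array([470.5, 292.6]), array([62.7, 51.5]), -18.7)
ladle 1019 [ 517. -316.   76.] (array([ 486.9, -321.2]), array([298.5,  62.3]), 1.6)
rest base 666 [ 491. -305.   22.] (array([ 490.6, -315.3]), array([158.7,  70.3]), -1.1)
tumbler 552 [785.  13. 153.] (array([786.4,  12.1]), array([77.8, 73.8]), 0.3)
tin 418 [ 733. -236.   28.] (array([ 732.4, -234.7]), array([72.3, 71.6]), 21.8)
board 5869 [528. 327.   6.] (array([541. , 328.5]), array([429.3, 339.9]), -89.4)
cam 613 [553. 445. 187.] (array([552.8, 446.3]), array([75.8, 68.4]), -8.5)
```

View pics/top_a.png

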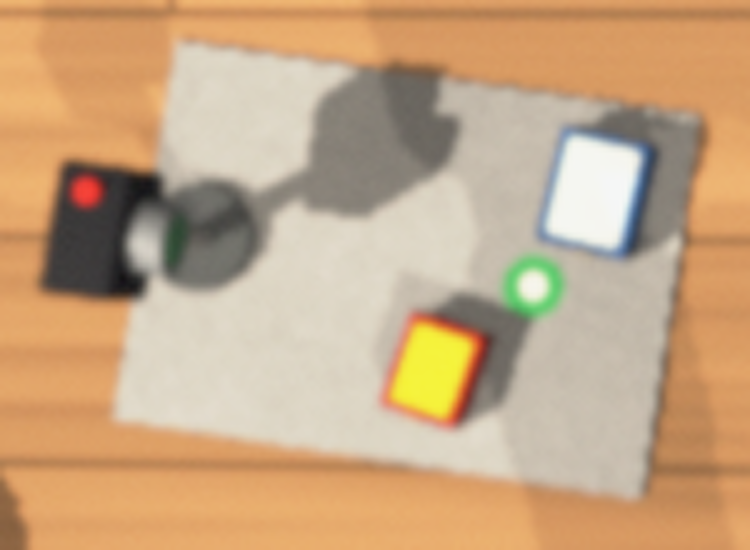

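View pics/top_b.png

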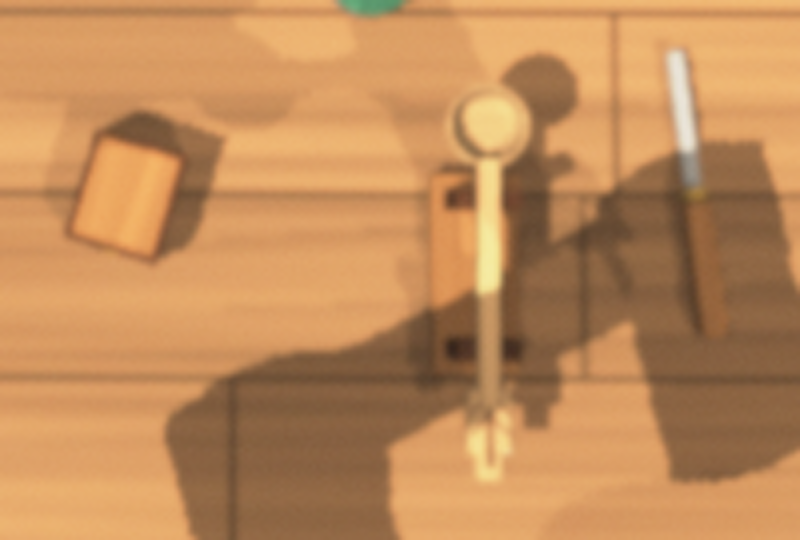

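View pics/sc_a.png

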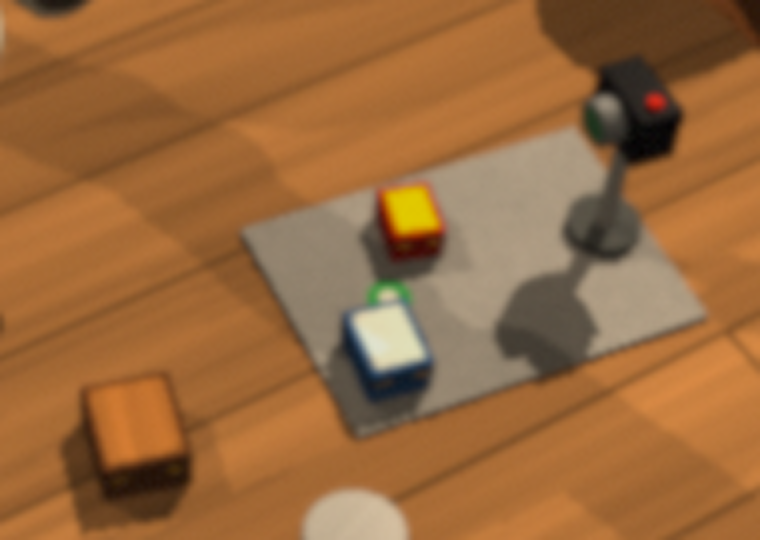

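```bash
python3 - <<'E'
from h import *
t=dict(np.load("top0.npz")); 
f=lambda p,u0,v0,k: np.c_[u0+(p[:,0]+.5)/k-.5, v0+(p[:,1]+.5)/k-.5]
cor=onplane(t,f(np.array([[178,40],[703,117],[643,495],[115,420],[533,287]]),80,195,5),.006)*1000
print("top corners/mark",np.round(cor[:,:2],1).tolist())
# expected: (125,260),(125,-90),(-125,-90),(-125,260),(0,0)
E=np.array([[125,260],[125,-90],[-125,-90],[-125,260],[0,0.]])
def rig(A,B):
    a=A.mean(0);b=B.mean(0);H=(A-a).T@(B-b);th=np.arctan2(H[0,1]-H[1,0],H[0,0]+H[1,1])
    R=np.array([[np.cos(th),-np.sin(th)],[np.sin(th),np.cos(th)]]);return np.degrees(th),b-R@a,R
th,o,R=rig(E,cor[:,:2]);print("stand",th,o,np.round(E@R.T+o-cor[:,:2],1).tolist())
s=dict(np.load("scene0.npz"))
c2=onplane(s,f(np.array([[578,125],[707,318],[357,437],[242,232],[389,295]]),230,100,4),.006)*1000
print("scene",np.round(c2[:,:2],1).tolist())
# order guess: far corner(-x,+y),(+x,+y),(+x,-y),(-x,-y)
E2=np.array([[-125,260],[125,260],[125,-90],[-125,-90],[0,0.]]);th,o,R=rig(E2,c2[:,:2]);print("stand scene",th,o,np.round(E2@R.T+o-c2[:,:2],1).tolist())
c=cloud(s)
for n,(u0,u1,v0,v1),z0,z1 in [("large",(245,282,190,228),.040,.06),("mid",(312,342,172,205),.041,.06),("small",(320,345,143,168),.037,.05)]:
    q=c[v0:v1,u0:u1].reshape(-1,3);q=q[(q[:,2]>z0)&(q[:,2]<z1)];print(n,len(q),rect(q))
c=cloud(t)
# ladle handle line
q=c[205:320,340:385].reshape(-1,3);q=q[(q[:,2]>.07)&(q[:,2]<.09)]
h=q[(q[:,0]>.40)&(q[:,0]<.56)];h=h[abs(h[:,1]-np.median(h[:,1]))<.02]
vx,vy,x0,y0=cv2.fitLine((h[:,:2]*1000).astype(np.float32),cv2.DIST_HUBER,0,.1,.1).ravel();print("handle",np.degrees(np.arctan(vy/vx)),x0,y0)
b=c[205:320,340:385].reshape(-1,3);b=b[(b[:,2]>.05)&(b[:,0]>.575)];print("bowl",cv2.minEnclosingCircle((b[:,:2]*1000).astype(np.float32)), "xrange",q[:,0].min(),q[:,0].max())
E
```

```text
top corners/mark [[683.2, 475.0], [633.7, 127.7], [390.2, 163.0], [434.9, 508.7], [523.0, 236.5]]
stand -7.842110801332151 [523.7187334 234.8138249] [[-0.1, 0.3], [1.5, 0.9], [-2.6, -0.3], [0.5, 0.8], [0.7, -1.7]]
scene [[436.9, 520.0], [685.4, 477.2], [635.6, 132.4], [392.2, 167.8], [520.7, 242.7]]
stand scene -8.25810716669639 [524.39043    240.73738081] [[1.1, -4.0], [0.1, 2.8], [-0.5, 1.3], [-4.4, 1.8], [3.7, -2.0]]
large 492 (array([552.6, -35.7]), array([96.8, 75.2]), -18.0)
mid 289 (array([585.1, 194.7]), array([76.2, 58.7]), -11.7)
small 180 (array([473.9, 296.5]), array([67.9, 50.1]), -19.9)
handle -0.38039047 480.04132 -316.38022
bowl ((605.2592163085938, -317.47930908203125), 31.781660079956055) xrange 0.33756671524450194 0.635987494472067
```

```bash
cat > pl.py <<'E'
from h import *
import json
from scipy.spatial.transform import Rotation as Rn, Slerp
from plant import bot
def pose(st=None):
    st=st or bot.read_state(); return np.array(st["eef_pos"]),Rn.from_euler("xyz",st["eef_rot"])
def down(yawdeg): return Rn.from_euler("xyz",[np.pi,0,np.radians(yawdeg)])
def plan(waypoints,claw,p=None,R=None,step=.06,ang=.18):
    if p is None: p,R=pose()
    rows=[]
    for tp,tR in waypoints:
        tp=np.asarray(tp,float); p0,R0=p.copy(),R
        n=max(int(np.ceil(np.linalg.norm(tp-p)/step)),int(np.ceil((R.inv()*tR).magnitude()/ang)),1)
        for i in range(1,n+1):
            gp=p0+(tp-p0)*i/n; gR=R0*Rn.from_rotvec((R0.inv()*tR).as_rotvec()*i/n)
            tr=np.round(R.inv().apply(gp-p)*100,2); ro=np.round((R.inv()*gR).as_rotvec(),3)
            rows.append({"travel":(tr+0.).tolist(),"rotation":(ro+0.).tolist(),"claw":claw})
            p=p+R.apply(tr/100); R=R*Rn.from_rotvec(ro)
    for i in range(0,len(rows),5): print(json.dumps(rows[i:i+5]))
    print(len(rows),"end",np.round(p,4),np.round(R.as_euler("xyz",degrees=True),2))
    return p,R
E
python3 - <<'E'
from pl import *
plan([([.582,.191,.19],down(-103))],8.5)
E
```

```text
[{"travel": [-3.76, -4.67, 0.01], "rotation": [0.0, 0.0, 0.053], "claw": 8.5}, {"travel": [-4.01, -4.45, 0.02], "rotation": [0.0, 0.0, 0.052], "claw": 8.5}, {"travel": [-4.23, -4.25, 0.01], "rotation": [0.0, 0.0, 0.053], "claw": 8.5}, {"travel": [-4.45, -4.01, 0.01], "rotation": [0.0, 0.0, 0.052], "claw": 8.5}, {"travel": [-4.65, -3.78, 0.01], "rotation": [0.0, 0.001, 0.053], "claw": 8.5}]
[{"travel": [-4.85, -3.53, 0.01], "rotation": [0.0, 0.0, 0.053], "claw": 8.5}, {"travel": [-5.02, -3.26, 0.01], "rotation": [0.0, 0.0, 0.052], "claw": 8.5}, {"travel": [-5.19, -3.0, 0.01], "rotation": [0.0, 0.0, 0.053], "claw": 8.5}, {"travel": [-5.34, -2.72, 0.01], "rotation": [0.0, 0.0, 0.052], "claw": 8.5}, {"travel": [-5.48, -2.44, 0.0], "rotation": [0.0, 0.0, 0.053], "claw": 8.5}]
[{"travel": [-5.6, -2.15, 0.01], "rotation": [0.0, 0.0, 0.053], "claw": 8.5}, {"travel": [-5.7, -1.84, 0.01], "rotation": [0.0, 0.0, 0.052], "claw": 8.5}, {"travel": [-5.79, -1.55, 0.01], "rotation": [0.0, 0.0, 0.053], "claw": 8.5}]
13 end [0.582 0.191 0.19 ] [ 1.7999e+02  3.0000e-02 -1.0302e+02]
```

Call:
apply_moves(
  commands=[
    {"travel":[-3.8,-4.7,0],"rotation":[0,0,0.053],"claw":8.5},
    {"travel":[-4.0,-4.5,0],"rotation":[0,0,0.052],"claw":8.5},
    {"travel":[-4.2,-4.2,0],"rotation":[0,0,0.053],"claw":8.5},
    {"travel":[-4.4,-4.0,0],"rotation":[0,0,0.052],"claw":8.5},
    {"travel":[-4.6,-3.8,0],"rotation":[0,0,0.053],"claw":8.5},
  ],
)

```text
clock: 0.78
eef_pos: [0.3809, -0.2433, 0.1913]
eef_rot: [-3.141, 0.0, -1.379]
force: [1.1, -0.6, -0.0]
finger_gap: 0.0848
```

Call:
apply_moves(
  commands=[
    {"travel":[-4.9,-3.5,0],"rotation":[0,0,0.053],"claw":8.5},
    {"travel":[-5.0,-3.3,0],"rotation":[0,0,0.052],"claw":8.5},
    {"travel":[-5.2,-3.0,0],"rotation":[0,0,0.053],"claw":8.5},
    {"travel":[-5.3,-2.7,0],"rotation":[0,0,0.052],"claw":8.5},
    {"travel":[-5.5,-2.4,0],"rotation":[0,0,0.053],"claw":8.5},
  ],
)

```text
clock: 1.4
eef_pos: [0.5068, 0.0288, 0.1914]
eef_rot: [-3.141, -0.0, -1.642]
force: [0.5, -0.1, 0.0]
finger_gap: 0.0848
```

Call:
apply_moves(
  commands=[
    {"travel":[-5.6,-2.2,0],"rotation":[0,0,0.053],"claw":8.5},
    {"travel":[-5.7,-1.8,0],"rotation":[0,0,0.052],"claw":8.5},
    {"travel":[-5.8,-1.5,0],"rotation":[0,0,0.053],"claw":8.5},
    {"travel":[0,0,0],"rotation":[0,0,0],"claw":8.5},
  ],
)

```text
clock: 1.9
eef_pos: [0.5818, 0.1935, 0.1901]
eef_rot: [3.14, 0.0, -1.794]
force: [-0.5, -0.2, -0.4]
finger_gap: 0.085
```

```bash
python3 - <<'E'
from pl import *
s=bot.snapshot("wrist"); np.savez("wrist1.npz",**s); cv2.imwrite("pics/wrist1.png",s["color"][:,:,::-1])
t=bot.snapshot("top"); np.savez("top1.npz",**t); crop(t,"top1.png",80,280,180,320,4)
st=bot.read_state(); print(st["clock"],st["eef_pos"],np.degrees(st["eef_rot"]),st["q"])
c=cloud(s)
z=c[:,:,2]
for z0,z1 in ((.043,.05),(.037,.0425)):
    m=(z>z0)&(z<z1); n,l,sts,cen=cv2.connectedComponentsWithStats(m.astype(np.uint8))
    for i in range(1,n):
        if sts[i,4]>300: print(z0,sts[i],rect(c[l==i]),np.median(c[l==i][:,2]))
E
```

```text
2.0 [0.58136613 0.19021489 0.19076401] [ 1.79931869e+02 -5.40918637e-02 -1.02942203e+02] [ 1.19196866e-01  2.54126985e-01  1.48769306e+00 -4.93255659e-04
  1.40121100e+00  1.91596140e+00]
0.043 [ 454  123   83   87 5421] (array([550.3, -37.4]), array([90.4, 78.2]), -16.8) 0.04522357034506193
0.043 [ 251  150   57   70 3853] (array([582.2, 193. ]), array([74.1, 58. ]), -12.8) 0.04637803934064991
0.037 [ 196  267   44   51 1892] (array([470.2, 293.9]), array([63.5, 50.8]), -18.6) 0.04115285243066217
```

View pics/wrist1.png

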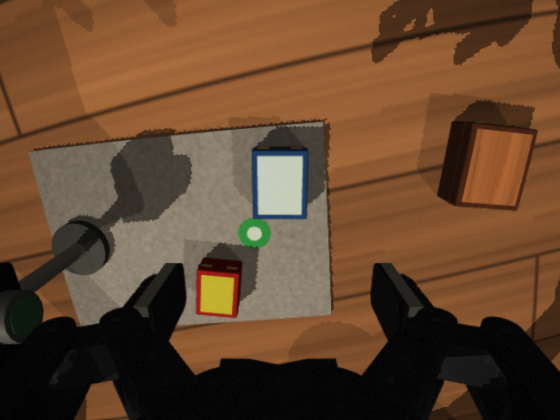

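View pics/top1.png

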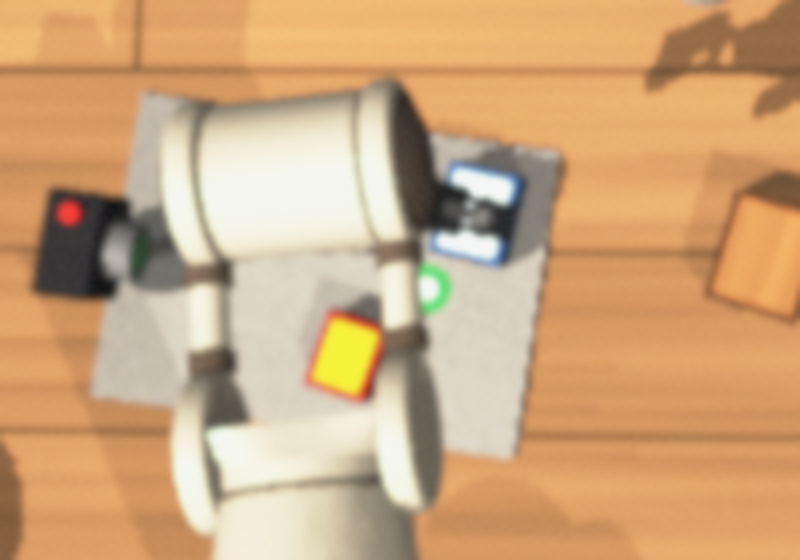

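Call:
apply_moves(
  commands=[
    {"travel":[-0.2,0,5.5],"rotation":[0,0,0],"claw":8.5},
    {"travel":[0,0,5.5],"rotation":[0,0,0],"claw":8.5},
    {"travel":[0,0,4],"rotation":[0,0,0],"claw":8.5},
    {"travel":[0,0,2.9],"rotation":[0,0,0],"claw":8.5},
    {"travel":[0,0,0],"rotation":[0,0,0],"claw":8.5},
  ],
)

```text
clock: 2.62
eef_pos: [0.5795, 0.1902, 0.0101]
eef_rot: [3.136, -0.002, -1.8]
force: [0.2, -0.2, -0.6]
finger_gap: 0.0851
```

Call:
apply_moves(
  commands=[
    {"travel":[0,0,0],"rotation":[0,0,0],"claw":5},
    {"travel":[0,0,0],"rotation":[0,0,0],"claw":5},
    {"travel":[0,0,0],"rotation":[0,0,0],"claw":5},
    {"travel":[0,0,0],"rotation":[0,0,0],"claw":5},
    {"travel":[0,0,0],"rotation":[0,0,0],"claw":5},
  ],
  force=40,
)

```text
clock: 3.25
eef_pos: [0.5823, 0.1921, 0.0127]
eef_rot: [-3.141, 0.0, -1.798]
force: [-0.3, -0.0, -0.3]
finger_gap: 0.0498
```

```bash
python3 - <<'E'
from pl import *
s=bot.snapshot("wrist"); np.savez("wrist2.npz",**s); cv2.imwrite("pics/wrist2.png",s["color"][:,:,::-1])
print(bot.read_state())
E
```

```text
{'clock': 3.3, 'q': array([1.21834815e-01, 4.47256796e-01, 1.61732181e+00, 3.04910326e-05,
       1.07699989e+00, 1.91972243e+00]), 'joint_velocities': array([ 7.09079281e-05,  1.77758796e-03,  7.49238342e-04, -1.02811831e-03,
        5.45224221e-04, -2.94592835e-04]), 'tau': array([-8.49516189e-03, -4.64687026e+01, -2.87947440e+01, -5.90305299e-04,
       -1.31022276e-03, -1.72988839e-04]), 'eef_pos': array([0.58222425, 0.19209302, 0.01253873]), 'eef_rot': array([-3.14158852e+00,  3.00730937e-05, -1.79790207e+00]), 'force': array([-0.31173086,  0.7568322 , -0.43234354]), 'wrist_torque': array([0.02724493, 0.04185352, 0.00840596]), 'finger_gap': 0.05003404867602626}
```

View pics/wrist2.png

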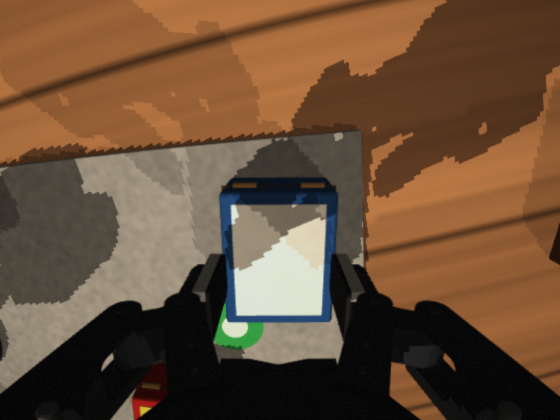

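Call:
apply_moves(
  commands=[
    {"travel":[0,0,0],"rotation":[0,0,0],"claw":2},
    {"travel":[0,0,0],"rotation":[0,0,0],"claw":2},
    {"travel":[0,0,0],"rotation":[0,0,0],"claw":2},
  ],
  force=40,
)

```text
clock: 3.68
eef_pos: [0.5822, 0.192, 0.0125]
eef_rot: [3.142, -0.0, -1.798]
force: [-0.0, -0.1, 0.1]
finger_gap: 0.0203
```

```bash
python3 - <<'E'
from pl import *
s=bot.snapshot("wrist"); np.savez("wrist3.npz",**s); cv2.imwrite("pics/wrist3.png",s["color"][:,:,::-1])
st=bot.read_state();print(st["finger_gap"],st["force"])
E
```

```text
0.02002311490929883 [ 0.11693433 -0.99456525 -0.76681439]
```

View pics/wrist3.png

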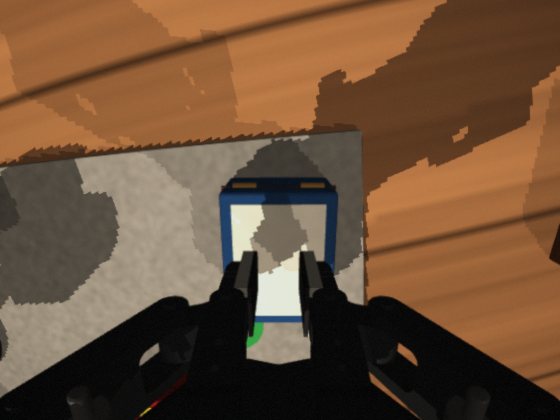

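```bash
python3 - <<'E'
from pl import *
s=dict(np.load("wrist3.npz")); c=cloud(s)
for u,v in [(248,258),(308,258),(248,275),(310,275),(240,300),(320,300),(280,300),(280,220),(280,370),(225,345)]: print(u,v,np.round(c[v,u]*1000,1),round(float(s["z_map"][v,u]),3))
print("cam pos",-s["R"].T@s["t"])
for n in("top","scene"):
    t=bot.snapshot(n); np.savez(n+"3.npz",**t)
    uv=proj(t,[bot.read_state()["eef_pos"]])[0]; print(n,uv)
    u,v=map(int,uv); crop(t,n+"3.png",u-60,u+60,v-50,v+50,6)
    c=cloud(t)
E
```

```text
248 258 [596.7 202.8  65.1] 0.142
308 258 [590.5 176.9  64.6] 0.142
248 275 [595.9 201.7  79.7] 0.128
310 275 [590.3 177.5  79.8] 0.128
240 300 [596.5 202.6  98.5] 0.11
320 300 [591.1 175.8  99.7] 0.109
280 300 [561.2 196.3  46.6] 0.169
280 220 [604.8 186.3  46.7] 0.156
280 370 [591.8 189.8 128.7] 0.081
225 345 [602.  201.7 128. ] 0.08
cam pos [0.65342529 0.1760264  0.19485739]
top [199.82839929 233.68129229]
scene [324.86879881 189.82455622]
```

View pics/scene3.png

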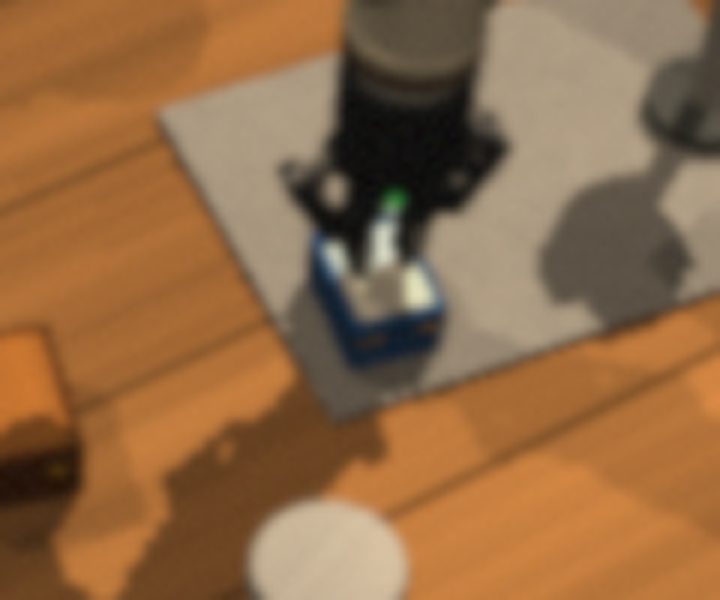

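View pics/top3.png

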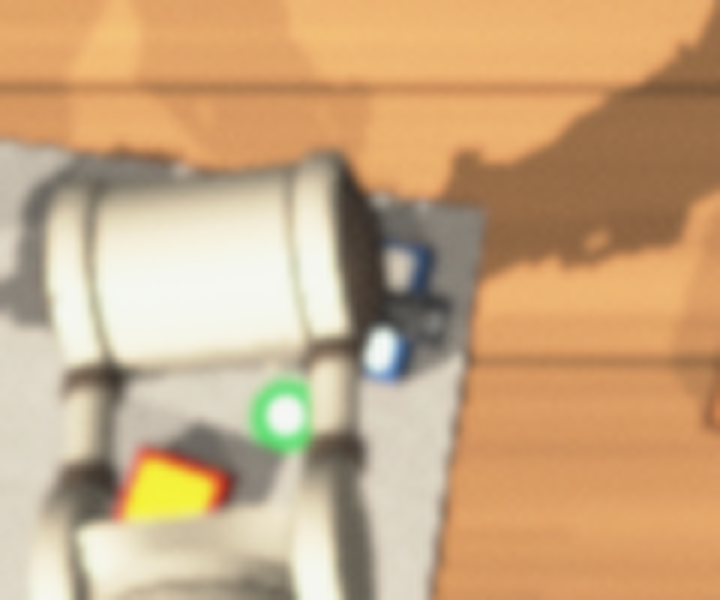

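```bash
python3 - <<'E'
from pl import *
for f,tcp in (("wrist0",[.2535,-.5155,.1907]),("wrist1",[.5814,.1902,.1908]),("wrist2",[.5822,.1921,.0125]),("wrist3",[.5822,.192,.0125])):
    s=dict(np.load(f+".npz")); c=cloud(s); 
    C=-s["R"].T@s["t"]; print(f,"cam-tcp",np.round(C-tcp,4))
    # near pixels (fingers): depth <0.2 , horizontal distance of TCP
    z=s["z_map"]; m=(z>0)&(z<.16)
    P=c[m]; d=P-np.array(tcp); 
    m2=(np.linalg.norm(d[:,:2],axis=1)<.07); q=d[m2]; print(len(q),"lowest z rel tcp pct",np.round(np.percentile(q[:,2],[0,1,5,20]),4))
s=dict(np.load("scene3.npz")); c=cloud(s); m=np.linalg.norm(c[:,:,:2]-[.5822,.192],axis=2)<.02
col=s["color"].astype(int).sum(2)
for (v,u) in np.argwhere(m): 
    if col[v,u]<150: print(u,v,np.round(c[v,u]*1000).astype(int),end=";")
E
```

```text
wrist0 cam-tcp [0.0656 0.0322 0.1823]
45754 lowest z rel tcp pct [0.0522 0.0594 0.0726 0.1043]
wrist1 cam-tcp [ 0.072  -0.0125  0.1816]
45260 lowest z rel tcp pct [0.0517 0.0585 0.0717 0.1035]
wrist2 cam-tcp [ 0.0713 -0.016   0.1826]
54311 lowest z rel tcp pct [0.0264 0.0325 0.0337 0.0885]
wrist3 cam-tcp [ 0.0712 -0.016   0.1824]
56671 lowest z rel tcp pct [0.0262 0.0324 0.0337 0.0891]
325 165 [587 173 162];326 166 [589 176 158];327 166 [593 177 161];328 166 [593 182 158];325 167 [586 175 150];329 167 [599 181 160];330 167 [595 189 151];331 167 [594 193 148];332 167 [592 199 142];333 167 [596 201 145];334 167 [600 201 148];325 168 [588 174 147];329 168 [599 182 154];331 168 [595 194 143];332 168 [598 195 145];333 168 [595 202 138];325 169 [586 176 139];330 169 [595 190 141];331 169 [593 196 135];332 169 [592 201 130];333 169 [595 202 133];322 170 [573 175 121];325 170 [586 177 133];328 170 [598 180 144];330 170 [594 191 134];331 170 [595 194 133];332 170 [589 204 120];333 170 [596 203 128];322 171 [573 176 115];323 171 [578 176 120];324 171 [585 174 130];325 171 [588 176 131];328 171
[... 151 characters left out ...]
172 [581 208  98];333 172 [595 204 117];322 173 [572 178 103];323 173 [582 174 116];331 173 [580 210  91];332 173 [588 207 102];333 173 [597 203 114];322 174 [578 173 106];323 174 [576 179 101];331 174 [583 208  90];332 174 [589 207  97];333 174 [599 203 110];323 175 [580 176 102];331 175 [587 205  91];332 175 [587 209  89];333 175 [597 205 102];323 176 [585 173 104];324 176 [586 176 103];331 176 [587 206  85];332 176 [590 208  87];323 177 [586 173 100];331 177 [589 205  83];332 177 [597 202  93];324 178 [586 177  92];331 178 [586 208  73];332 178 [597 203  88];331 179 [589 206  71];332 179 [595 206  78];323 180 [585 175  81];331 180 [593 203  72];332 180 [596 205  74];323 181 [585 175  76];
```

```bash
python3 - <<'E'
from pl import *
s=dict(np.load("wrist3.npz")); c=cloud(s)
for u in (246,252,306,312):
  print(u,[(v,tuple(np.round((c[v,u]-[.5822,.192,.0125])*1000).astype(int))) for v in range(244,270,3)])
s=dict(np.load("wrist1.npz")); c=cloud(s)
for u in (165,175,380,390):
  print(u,[(v,tuple(np.round((c[v,u]-[.5814,.1902,.1908])*1000).astype(int))) for v in range(252,290,4)])
s=dict(np.load("wrist3.npz"));crop(s,"w3c.png",200,360,220,340,5)
E
```

```text
246 [(244, (np.int64(14), np.int64(14), np.int64(33))), (247, (np.int64(13), np.int64(14), np.int64(35))), (250, (np.int64(11), np.int64(14), np.int64(34))), (253, (np.int64(15), np.int64(12), np.int64(47))), (256, (np.int64(14), np.int64(12), np.int64(50))), (259, (np.int64(15), np.int64(12), np.int64(54))), (262, (np.int64(14), np.int64(11), np.int64(56))), (265, (np.int64(15), np.int64(11), np.int64(60))), (268, (np.int64(14), np.int64(11), np.int64(61)))]
252 [(244, (np.int64(13), np.int64(11), np.int64(33))), (247, (np.int64(12), np.int64(11), np.int64(34))), (250, (np.int64(10), np.int64(12), np.int64(33))), (253, (np.int64(14), np.int64(10), np.int64(46))), (256, (np.int64(14), np.int64(9), np.int64(50))), (259, (np.int64(14), np.int64(9), np.int64(54))), (262, (np.int64(14), np.int64(9), np.int64(56))), (265, (np.int64(14), np.int64(9), np.int64(59))), (268, (np.int64(14), np.int64(8), np.int64(62)))]
306 [(244, (np.int64(7), np.int64(-15), np.int64(34))), (247, (np.int64(6), np.int64(-15), np.int64(34))), (250, (np.int64(4), np.int64(-15), np.int64(34))), (253, (np.int64(-92
[... 2288 characters left out ...]
)), (284, (np.int64(-4), np.int64(-39), np.int64(63))), (288, (np.int64(-5), np.int64(-38), np.int64(64)))]
390 [(252, (np.int64(-124), np.int64(-114), np.int64(-191))), (256, (np.int64(-130), np.int64(-114), np.int64(-192))), (260, (np.int64(-136), np.int64(-113), np.int64(-192))), (264, (np.int64(0), np.int64(-46), np.int64(57))), (268, (np.int64(1), np.int64(-45), np.int64(61))), (272, (np.int64(1), np.int64(-43), np.int64(64))), (276, (np.int64(2), np.int64(-42), np.int64(68))), (280, (np.int64(2), np.int64(-41), np.int64(71))), (284, (np.int64(2), np.int64(-40), np.int64(75))), (288, (np.int64(0), np.int64(-40), np.int64(74)))]<stdin>:4: RuntimeWarning: invalid value encountered in cast
```

View pics/w3c.png

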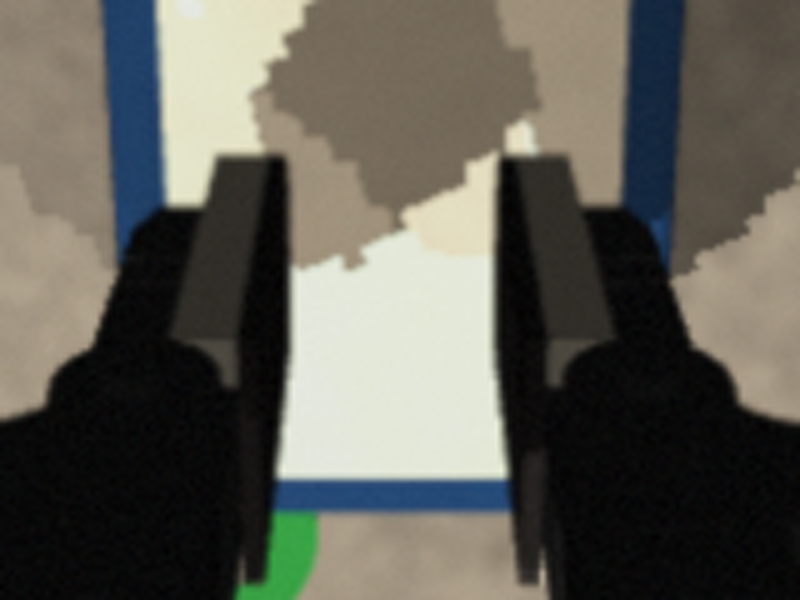

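The pictures disagree with the reported TCP. The fingertips are about 45 mm above where the reported TCP puts them: they closed in the air over the lid with no force, and the case did not move. I'll use a measured tip offset of about +44 mm (shut) from here on, then reopen and go lower.

Call:
apply_moves(
  commands=[
    {"travel":[0,0,0],"rotation":[0,0,0],"claw":8.5},
    {"travel":[0,0,0],"rotation":[0,0,0],"claw":8.5},
    {"travel":[0,0,0],"rotation":[0,0,0],"claw":8.5},
    {"travel":[0,0,0],"rotation":[0,0,0],"claw":8.5},
  ],
)

```text
clock: 4.32
eef_pos: [0.5823, 0.192, 0.0125]
eef_rot: [-3.141, 0.0, -1.798]
force: [0.5, -0.2, -0.3]
finger_gap: 0.0851
```

Call:
apply_moves(
  commands=[
    {"travel":[0,0,1.5],"rotation":[0,0,0],"claw":8.5},
    {"travel":[0,0,1.5],"rotation":[0,0,0],"claw":8.5},
    {"travel":[0,0,1.2],"rotation":[0,0,0],"claw":8.5},
    {"travel":[0,0,0],"rotation":[0,0,0],"claw":8.5},
  ],
)

```text
clock: 4.82
eef_pos: [0.5807, 0.1918, -0.0315]
eef_rot: [3.138, -0.001, -1.798]
force: [-0.3, 0.3, 0.4]
finger_gap: 0.0854
```

```bash
python3 - <<'E'
from pl import *
s=bot.snapshot("wrist"); np.savez("wrist4.npz",**s); cv2.imwrite("pics/wrist4.png",s["color"][:,:,::-1])
st=bot.read_state();print(st["clock"],st["finger_gap"],st["force"],st["eef_pos"])
E
```

```text
4.875 0.08541556993186372 [ 1.00317271 -0.42233524  0.86180544] [ 0.58156595  0.19192651 -0.03042288]
```

View pics/wrist4.png

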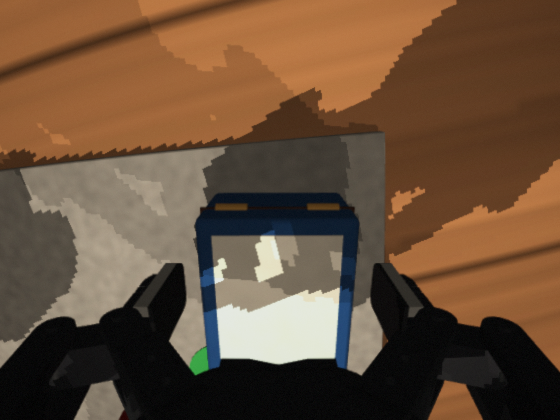

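Call:
apply_moves(
  commands=[
    {"travel":[0,0,0],"rotation":[0,0,0],"claw":4.5},
    {"travel":[0,0,0],"rotation":[0,0,0],"claw":4.5},
    {"travel":[0,0,0],"rotation":[0,0,0],"claw":4.5},
    {"travel":[0,0,0],"rotation":[0,0,0],"claw":4.5},
  ],
  force=40,
)

```text
clock: 5.38
eef_pos: [0.5831, 0.1921, -0.0286]
eef_rot: [-3.14, 0.0, -1.798]
force: [-0.0, -0.4, 5.1]
finger_gap: 0.0578
```

```bash
python3 - <<'E'
from pl import *
s=bot.snapshot("wrist"); np.savez("wrist5.npz",**s); cv2.imwrite("pics/wrist5.png",s["color"][:,:,::-1])
st=bot.read_state();print(st["clock"],st["finger_gap"],st["force"],st["eef_pos"])
E
```

```text
5.425 0.05735418181772923 [ 0.02246056 -0.57651324  5.10203513] [ 0.58306649  0.1920875  -0.028612  ]
```

View pics/wrist5.png

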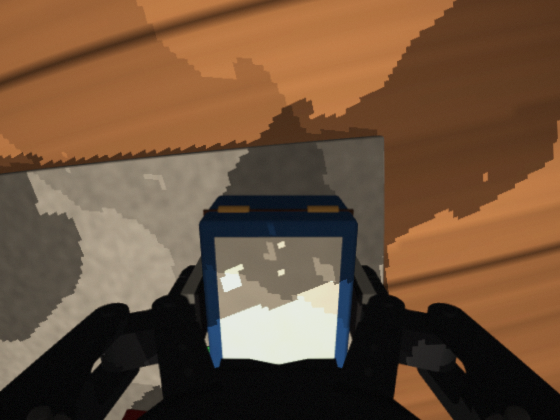

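```bash
python3 - <<'E'
from pl import *
for f,tcp,yaw in (("wrist1",[.5814,.1902],-103),("wrist4",[.5816,.1919],-103.02),("wrist5",[.5831,.1921],-103.02)):
    s=dict(np.load(f+".npz")); c=cloud(s); z=c[:,:,2]
    m=(z>.0435)&(z<.050)&(np.hypot(c[:,:,0]-.582,c[:,:,1]-.192)<.07); n,l,sts,cen=cv2.connectedComponentsWithStats(m.astype(np.uint8)); i=1+np.argmax(sts[1:,4])
    P=c[l==i]; a=np.radians(yaw); tx=np.array([np.cos(a),np.sin(a)]); ty=np.array([np.sin(a),-np.cos(a)])
    d=P[:,:2]-tcp; X=d@tx*1000; Y=d@ty*1000
    print(f,rect(P),"tool x",np.percentile(X,[.5,99.5]).round(1),"tool y",np.percentile(Y,[.5,99.5]).round(1), sts[i])
E
```

```text
wrist1 (array([582.2, 193. ]), array([74.1, 58. ]), -12.8) tool x [-31.2  25.7] tool y [-37.   36.4] [ 251  150   57   70 3848]
wrist4 (array([586.3, 191.5]), array([67.3, 58.4]), -12.7) tool x [-29.   27.7] tool y [-37.7  24.5] [  195   215   164   155 22011]
wrist5 (array([587.8, 195. ]), array([77.8, 67.1]), 78.1) tool x [-33.3  30.1] tool y [-36.4  25.3] [  168   217   206   151 21685]
```

Call:
apply_moves(
  commands=[
    {"travel":[0,0,-1],"rotation":[0,0,0],"claw":4.5},
    {"travel":[0,0,-2],"rotation":[0,0,0],"claw":4.5},
    {"travel":[0,0,-3],"rotation":[0,0,0],"claw":4.5},
    {"travel":[0,0,-4],"rotation":[0,0,0],"claw":4.5},
    {"travel":[0,0,0],"rotation":[0,0,0],"claw":4.5},
  ],
)

```text
clock: 6.05
eef_pos: [0.5858, 0.1925, 0.0756]
eef_rot: [-3.133, 0.003, -1.798]
force: [0.0, -0.1, -2.2]
finger_gap: 0.0576
```

```bash
python3 - <<'E'
from pl import *
s=bot.snapshot("wrist"); np.savez("wrist6.npz",**s); cv2.imwrite("pics/wrist6.png",s["color"][:,:,::-1])
st=bot.read_state();print(st["clock"],st["finger_gap"],st["force"],st["eef_pos"],np.degrees(st["eef_rot"]))
E
```

```text
6.1 0.057429442238084084 [-0.1756965   0.70232436 -3.28951953] [0.58367732 0.19224452 0.07277279] [-1.79776160e+02  8.34408440e-02 -1.03014758e+02]
```

View pics/wrist6.png

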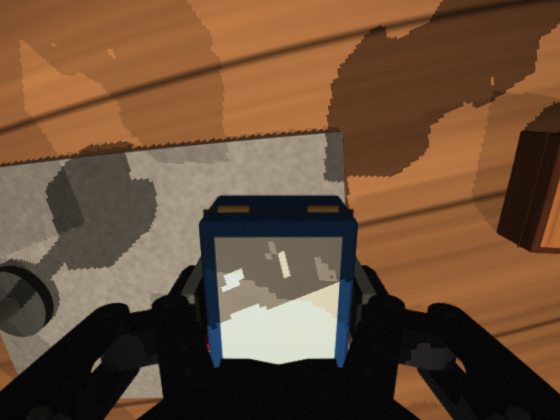

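```bash
python3 - <<'E'
from pl import *
plan([([.551,-.0382,.0714],down(-106.7))],4.5,p=np.array([.5831,.1921,.0714]),R=down(-103.02),step=.05)
E
```

```text
[{"travel": [4.63, -0.41, 0.0], "rotation": [0.0, 0.0, 0.013], "claw": 4.5}, {"travel": [4.63, -0.47, 0.0], "rotation": [0.0, 0.0, 0.013], "claw": 4.5}, {"travel": [4.62, -0.54, 0.0], "rotation": [0.0, 0.0, 0.013], "claw": 4.5}, {"travel": [4.61, -0.59, 0.0], "rotation": [0.0, 0.0, 0.012], "claw": 4.5}, {"travel": [4.61, -0.65, 0.0], "rotation": [0.0, 0.0, 0.013], "claw": 4.5}]
5 end [ 0.551  -0.0382  0.0714] [ 180.      0.   -106.69]
```

Call:
apply_moves(
  commands=[
    {"travel":[4.6,-0.4,0],"rotation":[0,0,0.013],"claw":4.5},
    {"travel":[4.6,-0.5,0],"rotation":[0,0,0.013],"claw":4.5},
    {"travel":[4.6,-0.5,0],"rotation":[0,0,0.013],"claw":4.5},
    {"travel":[4.6,-0.6,0],"rotation":[0,0,0.012],"claw":4.5},
    {"travel":[4.6,-0.6,0],"rotation":[0,0,0.013],"claw":4.5},
  ],
)

```text
clock: 6.72
eef_pos: [0.5479, -0.0381, 0.0686]
eef_rot: [3.138, 0.0, -1.862]
force: [0.4, -0.2, -2.1]
finger_gap: 0.0572
```

Call:
apply_moves(
  commands=[
    {"travel":[0,0,1],"rotation":[0,0,0],"claw":4.5},
    {"travel":[0,0,1],"rotation":[0,0,0],"claw":4.5},
    {"travel":[0,0,0],"rotation":[0,0,0],"claw":4.5},
    {"travel":[0,0,0],"rotation":[0,0,0],"claw":4.5},
  ],
)

```text
clock: 7.22
eef_pos: [0.5498, -0.0362, 0.0503]
eef_rot: [3.141, 0.0, -1.86]
force: [-0.4, 0.5, -1.5]
finger_gap: 0.0573
```

```bash
python3 - <<'E'
from pl import *
st=bot.read_state();print(st["clock"],st["finger_gap"],st["force"],st["eef_pos"],np.degrees(st["eef_rot"]))
for n in ("top","wrist","scene"):
    s=bot.snapshot(n); np.savez(n+"7.npz",**s)
    if n=="wrist": cv2.imwrite("pics/wrist7.png",s["color"][:,:,::-1])
    elif n=="top": crop(s,"top7.png",220,320,190,290,6)
    else: crop(s,"scene7.png",215,315,150,240,6)
s=dict(np.load("wrist7.npz"));c=cloud(s);z=c[:,:,2];m=(z>.038)&(z<.05)&(np.hypot(c[:,:,0]-.55,c[:,:,1]+.038)<.08);print(m.sum(),rect(c[m]))
E
```

```text
7.225 0.05727507209425553 [-0.39794698  0.45134461 -1.52938415] [ 0.54976803 -0.03620481  0.05026665] [ 1.79969863e+02  3.04015542e-03 -1.06596393e+02]
4372 (array([582.3, -47.3]), array([75.9, 23.5]), 73.0)
```

View pics/wrist7.png

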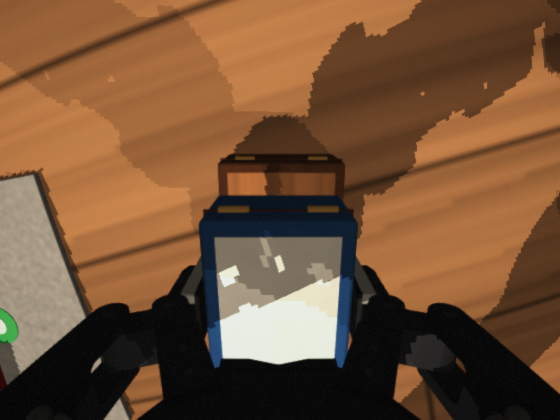

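View pics/scene7.png

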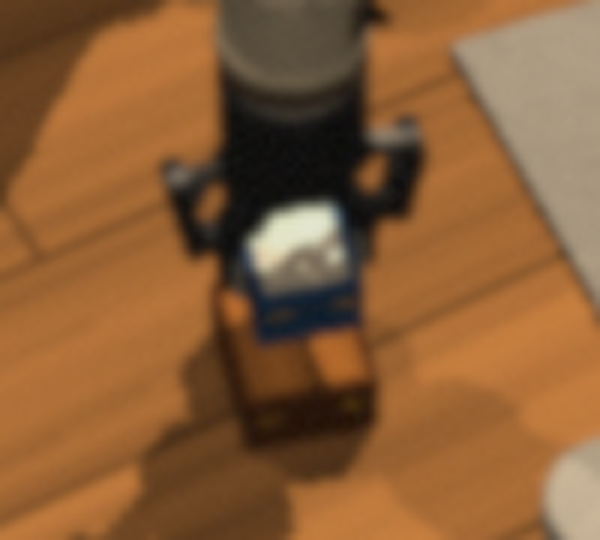

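Call:
apply_moves(
  commands=[
    {"travel":[0.14,-0.19,1.3],"rotation":[0,0,0],"claw":4.5},
    {"travel":[0,0,1.4],"rotation":[0,0,0],"claw":4.5},
    {"travel":[0,0,0.9],"rotation":[0,0,0],"claw":4.5},
    {"travel":[0,0,0.2],"rotation":[0,0,0],"claw":4.5},
    {"travel":[0,0,0],"rotation":[0,0,0],"claw":4.5},
  ],
)

```text
clock: 8.0
eef_pos: [0.5513, -0.0391, 0.0124]
eef_rot: [3.141, 0.0, -1.862]
force: [-0.7, 0.6, -3.7]
finger_gap: 0.0573
```

Call:
apply_moves(
  commands=[
    {"travel":[0,0,0.1],"rotation":[0,0,0],"claw":4.5},
    {"travel":[0,0,0],"rotation":[0,0,0],"claw":4.5},
  ],
)

```text
clock: 8.25
eef_pos: [0.5515, -0.0392, 0.0118]
eef_rot: [-3.141, 0.0, -1.862]
force: [-0.6, -0.5, -2.8]
finger_gap: 0.0576
```

```bash
python3 - <<'E'
from pl import *
st=bot.read_state();print(st["clock"],st["finger_gap"],st["force"],st["eef_pos"],np.degrees(st["eef_rot"]))
for n in ("wrist","scene"):
    s=bot.snapshot(n); np.savez(n+"8.npz",**s)
    if n=="wrist": crop(s,"wrist8.png",160,400,130,330,3)
    else: crop(s,"scene8.png",215,315,150,240,6)
s=dict(np.load("wrist8.npz"));c=cloud(s);z=c[:,:,2];m=(z>.038)&(z<.052)&(np.hypot(c[:,:,0]-.55,c[:,:,1]+.038)<.08);print(m.sum(),rect(c[m]))
m=(z>.08)&(z<.091)&(np.hypot(c[:,:,0]-.55,c[:,:,1]+.038)<.07)&(s["color"].sum(2)>110);print(m.sum(),rect(c[m]),np.median(c[m][:,2]))
E
```

```text
8.25 0.05756041978378994 [-0.63887447 -0.46870493 -2.82946602] [ 0.55152647 -0.03917205  0.01181423] [-1.79963731e+02  1.32464709e-03 -1.06687268e+02]
3551 (array([584.6, -48.1]), array([76.1, 19.9]), 74.5)
17722 (array([555.2, -39.8]), array([84.9, 65.2]), 73.1) 0.0868179643697203
```

View pics/wrist8.png

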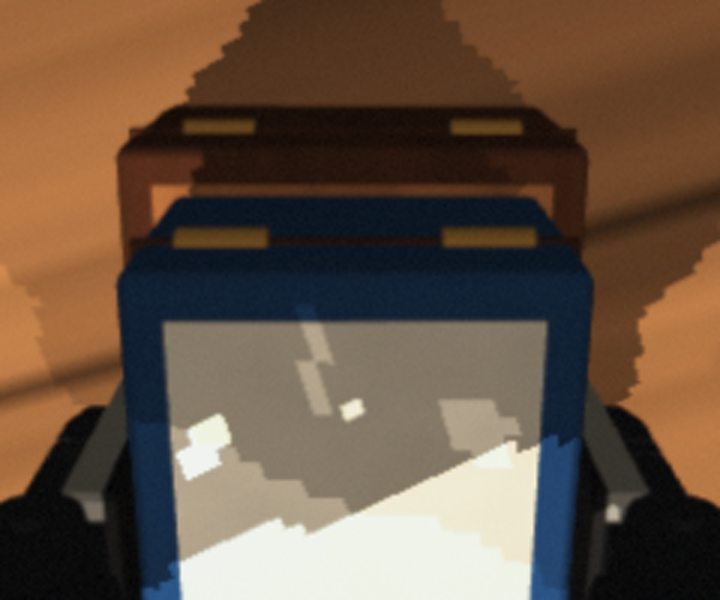

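View pics/scene8.png

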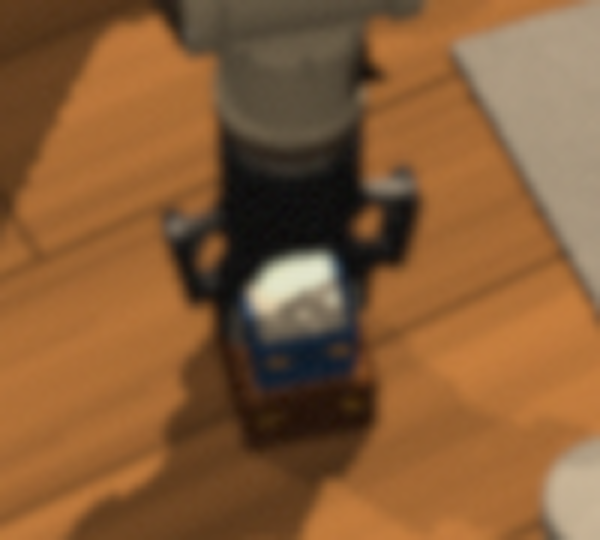

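Call:
apply_moves(
  commands=[
    {"travel":[-0.05,0,0.1],"rotation":[0,0,0],"claw":4.5},
    {"travel":[0,0,0.05],"rotation":[0,0,0],"claw":4.5},
    {"travel":[0,0,0],"rotation":[0,0,0],"claw":4.5},
  ],
)

```text
clock: 8.72
eef_pos: [0.5515, -0.0385, 0.0104]
eef_rot: [-3.141, 0.0, -1.862]
force: [-1.9, 1.1, 2.8]
finger_gap: 0.0574
```

Contact: the force went from −2.8 to +2.8 N. I'll release gently and retreat.

Call:
apply_moves(
  commands=[
    {"travel":[0,0,0],"rotation":[0,0,0],"claw":6.5},
    {"travel":[0,0,0],"rotation":[0,0,0],"claw":7.5},
    {"travel":[0,0,0],"rotation":[0,0,0],"claw":8.5},
    {"travel":[0,0,0],"rotation":[0,0,0],"claw":8.5},
    {"travel":[0,0,-1.5],"rotation":[0,0,0],"claw":8.5},
  ],
)

```text
clock: 9.35
eef_pos: [0.5501, -0.0382, 0.0243]
eef_rot: [3.139, -0.0, -1.862]
force: [-1.1, -0.0, 0.3]
finger_gap: 0.0851
```

Call:
apply_moves(
  commands=[
    {"travel":[0,0,-3],"rotation":[0,0,0],"claw":8.5},
    {"travel":[0,0,-5],"rotation":[0,0,0],"claw":8.5},
    {"travel":[0,0,-5],"rotation":[0,0,0],"claw":8.5},
    {"travel":[0,0,0],"rotation":[0,0,0],"claw":8.5},
  ],
)

```text
clock: 9.85
eef_pos: [0.5552, -0.0396, 0.1616]
eef_rot: [-3.13, 0.0, -1.862]
force: [-0.2, -0.1, 0.1]
finger_gap: 0.085
```

```bash
python3 - <<'E'
from pl import *
st=bot.read_state();print(st["clock"],st["finger_gap"],st["force"],st["eef_pos"],np.degrees(st["eef_rot"]))
s=bot.snapshot("wrist"); np.savez("wrist9.npz",**s); cv2.imwrite("pics/wrist9.png",s["color"][:,:,::-1])
c=cloud(s);z=c[:,:,2];col=s["color"].sum(2)
near=np.hypot(c[:,:,0]-.55,c[:,:,1]+.038)<.075
m=(z>.038)&(z<.05)&near;print("large",m.sum(),rect(c[m]))
m=(z>.08)&(z<.092)&near;print("mid",m.sum(),rect(c[m]),np.median(c[m][:,2]))
m=(z>.036)&(z<.046)&(np.hypot(c[:,:,0]-.470,c[:,:,1]-.293)<.06);print("small",m.sum(),rect(c[m]) if m.sum() else "")
E
```

```text
9.85 0.08504934887003004 [-0.15619526 -0.08023497  0.06391625] [ 0.5552021  -0.03964292  0.16159629] [-1.79334189e+02  3.26501311e-03 -1.06677478e+02]
large 1501 (array([551.2, -38. ]), array([88.2, 75.3]), -16.7)
mid 5660 (array([551.7, -37.7]), array([73.3, 58. ]), -16.5) 0.08531805507926302
small 655 (array([492.8, 296.2]), array([64.6, 34. ]), -67.8)
```

View pics/wrist9.png

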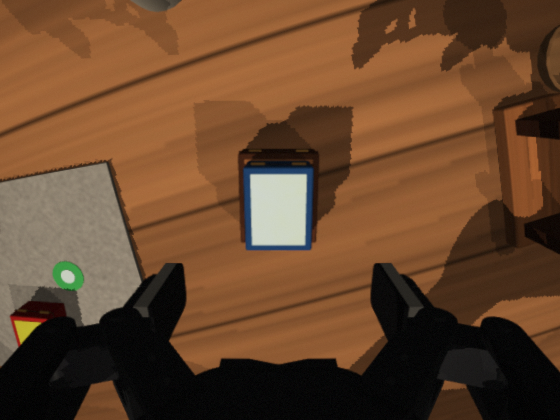

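```bash
python3 - <<'E'
from pl import *
t=dict(np.load("top3.npz")); c=cloud(t)
# region of cylinder in crop: u=139+x/6, v=183+y/6
for x,y in [(60,260),(120,200),(120,350),(200,280),(300,280),(370,280),(75,400),(60,540),(330,400),(340,540),(200,540)]:
    u=139+x//6; v=183+y//6; p=c[v,u]; print(x,y,np.round((p-[.5822,.192,.0125])*1000), "abs z",round(p[2],3))
# scene3 cloud points of robot below z
s=dict(np.load("scene3.npz")); c=cloud(s); d=c-np.array([.5822,.192,.0125])
m=(np.abs(d[:,:,0])<.15)&(d[:,:,1]>.03)&(d[:,:,1]<.25)&(d[:,:,2]>.06)
m&=~((np.abs(c[:,:,1]-.44)<.09)&(c[:,:,2]<.2))
P=d[m]; print(len(P)); 
for y in np.arange(.03,.25,.02):
    q=P[(P[:,1]>=y)&(P[:,1]<y+.02)]
    if len(q): print(round(y,2),len(q),"zmin",q[:,2].min().round(3),"x",q[:,0].min().round(3),q[:,0].max().round(3))
E
```

```text
60 260 [  2.  51. 389.] abs z 0.401
120 200 [ 27.  32. 371.] abs z 0.383
120 350 [-33.  31. 371.] abs z 0.384
200 280 [ -4.  -4. 386.] abs z 0.398
300 280 [ -4. -44. 388.] abs z 0.4
370 280 [ -3. -66. 365.] abs z 0.378
75 400 [-52.  48. 377.] abs z 0.389
60 540 [-105.   30.  448.] abs z 0.461
330 400 [-51. -58. 391.] abs z 0.403
340 540 [-105.  -70.  438.] abs z 0.45
200 540 [-104.  -22.  454.] abs z 0.467
746
0.03 595 zmin 0.08 x -0.149 0.041
0.05 151 zmin 0.11 x -0.081 0.042
```

```bash
python3 - <<'E'
from pl import *
plan([([.4704,.2932,.11],down(-108.65))],8.5,p=np.array([.5515,-.0385,.1554]),R=down(-106.68),step=.06)
E
```

```text
[{"travel": [-4.91, 2.88, 0.76], "rotation": [0.0, 0.0, 0.006], "claw": 8.5}, {"travel": [-4.89, 2.91, 0.75], "rotation": [0.0, 0.0, 0.005], "claw": 8.5}, {"travel": [-4.87, 2.94, 0.76], "rotation": [0.0, 0.0, 0.006], "claw": 8.5}, {"travel": [-4.86, 2.96, 0.76], "rotation": [0.0, 0.0, 0.006], "claw": 8.5}, {"travel": [-4.84, 3.0, 0.75], "rotation": [0.0, 0.0, 0.006], "claw": 8.5}]
[{"travel": [-4.82, 3.02, 0.76], "rotation": [0.0, 0.0, 0.005], "claw": 8.5}]
6 end [0.4704 0.2932 0.11  ] [ 180.      0.   -108.63]
```

Call:
apply_moves(
  commands=[
    {"travel":[-4.9,2.9,0.75],"rotation":[0,0,0.006],"claw":8.5},
    {"travel":[-4.9,2.9,0.75],"rotation":[0,0,0.006],"claw":8.5},
    {"travel":[-4.9,2.95,0.75],"rotation":[0,0,0.006],"claw":8.5},
    {"travel":[-4.85,2.95,0.75],"rotation":[0,0,0.006],"claw":8.5},
    {"travel":[-4.85,3.0,0.75],"rotation":[0,0,0.006],"claw":8.5},
  ],
)

```text
clock: 10.52
eef_pos: [0.4822, 0.2396, 0.1161]
eef_rot: [3.14, -0.001, -1.892]
force: [1.4, 0.2, 0.3]
finger_gap: 0.0853
```

Call:
apply_moves(
  commands=[
    {"travel":[-4.8,3.0,0.75],"rotation":[0,0,0.006],"claw":8.5},
    {"travel":[0,0,0],"rotation":[0,0,0],"claw":8.5},
    {"travel":[0,0,0],"rotation":[0,0,0],"claw":8.5},
    {"travel":[0,0,0],"rotation":[0,0,0],"claw":8.5},
  ],
)

```text
clock: 11.02
eef_pos: [0.4709, 0.292, 0.1098]
eef_rot: [3.141, -0.0, -1.9]
force: [0.0, -0.4, -0.2]
finger_gap: 0.0849
```

```bash
python3 - <<'E'
from pl import *
st=bot.read_state();print(st["clock"],st["finger_gap"],st["force"],st["eef_pos"],np.degrees(st["eef_rot"]))
s=bot.snapshot("wrist"); np.savez("wrist10.npz",**s); cv2.imwrite("pics/wrist10.png",s["color"][:,:,::-1])
c=cloud(s);z=c[:,:,2]
m=(z>.036)&(z<.046)&(np.hypot(c[:,:,0]-.470,c[:,:,1]-.293)<.06);print("small",m.sum(),rect(c[m]) if m.sum() else "")
E
```

```text
11.025 0.08490065280223648 [ 0.03860897 -0.35618886 -0.1671849 ] [0.47094345 0.29201503 0.10981457] [ 1.79987556e+02 -2.69314024e-02 -1.08842859e+02]
small 4364 (array([469.4, 294.5]), array([62.6, 50.2]), -18.4)
```

View pics/wrist10.png

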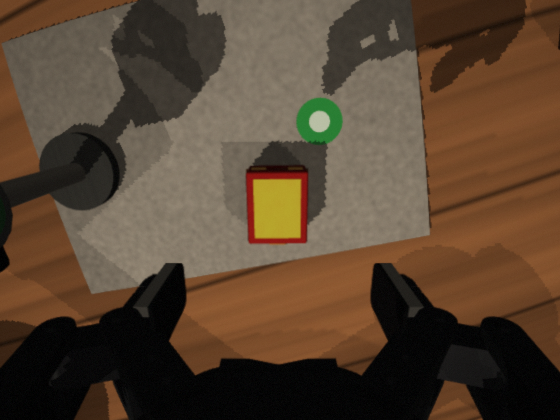

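Call:
apply_moves(
  commands=[
    {"travel":[-0.12,0.15,4.5],"rotation":[0,0,0],"claw":8.5},
    {"travel":[0,0,4.5],"rotation":[0,0,0],"claw":8.5},
    {"travel":[0,0,3],"rotation":[0,0,0],"claw":8.5},
    {"travel":[0,0,2.2],"rotation":[0,0,0],"claw":8.5},
    {"travel":[0,0,0],"rotation":[0,0,0],"claw":8.5},
  ],
)

```text
clock: 11.7
eef_pos: [0.4683, 0.2933, -0.0336]
eef_rot: [3.138, -0.003, -1.9]
force: [-0.2, 0.2, 0.4]
finger_gap: 0.0853
```

Call:
apply_moves(
  commands=[
    {"travel":[0,0,0],"rotation":[0,0,0],"claw":4},
    {"travel":[0,0,0],"rotation":[0,0,0],"claw":4},
    {"travel":[0,0,0],"rotation":[0,0,0],"claw":4},
    {"travel":[0,0,0],"rotation":[0,0,0],"claw":4},
    {"travel":[0,0,0],"rotation":[0,0,0],"claw":4},
  ],
  force=40,
)

```text
clock: 12.32
eef_pos: [0.4711, 0.2952, -0.0304]
eef_rot: [-3.139, 0.001, -1.898]
force: [-0.7, -1.0, 7.5]
finger_gap: 0.0492
```

```bash
python3 - <<'E'
from pl import *
st=bot.read_state();print(st["clock"],st["finger_gap"],st["force"],st["eef_pos"],np.degrees(st["eef_rot"]))
s=bot.snapshot("wrist"); np.savez("wrist11.npz",**s); cv2.imwrite("pics/wrist11.png",s["color"][:,:,::-1])
c=cloud(s);z=c[:,:,2]; p=st["eef_pos"][:2];a=st["eef_rot"][2]
m=(z>.034)&(z<.047)&(np.hypot(c[:,:,0]-.470,c[:,:,1]-.293)<.05)&(s["color"][:,:,0]>90)
d=c[m][:,:2]-p; ty=np.array([np.sin(a),-np.cos(a)]);tx=np.array([np.cos(a),np.sin(a)])
print(m.sum(),np.percentile(d@ty*1000,[.5,99.5]),np.percentile(d@tx*1000,[.5,99.5]))
E
```

```text
12.325 0.04917506139474033 [-0.72756969 -0.97534183  7.52854707] [ 0.47108664  0.29516009 -0.0303749 ] [-1.79860203e+02  8.53051003e-02 -1.08742082e+02]
12333 [-24.13271306  28.14161246] [-24.3729678  23.6374379]
```

View pics/wrist11.png

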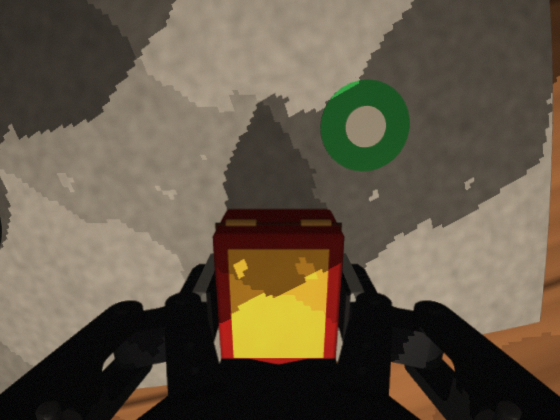

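```bash
python3 - <<'E'
from pl import *
plan([([.4708,.2945,.1],down(-108.74)),([.5515,-.0387,.1],down(-106.6))],4,p=np.array([.4708,.2945,-.0310]),R=down(-108.74),step=.055)
E
```

```text
[{"travel": [0.0, 0.0, -4.37], "rotation": [0.0, 0.0, 0.0], "claw": 4}, {"travel": [0.0, 0.0, -4.36], "rotation": [0.0, 0.0, 0.0], "claw": 4}, {"travel": [0.0, 0.0, -4.37], "rotation": [0.0, 0.0, 0.0], "claw": 4}, {"travel": [4.14, -2.62, 0.0], "rotation": [0.0, 0.0, -0.005], "claw": 4}, {"travel": [4.15, -2.6, 0.0], "rotation": [0.0, 0.0, -0.006], "claw": 4}]
[{"travel": [4.16, -2.58, 0.0], "rotation": [0.0, 0.0, -0.005], "claw": 4}, {"travel": [4.18, -2.55, 0.0], "rotation": [0.0, 0.0, -0.005], "claw": 4}, {"travel": [4.19, -2.53, 0.0], "rotation": [0.0, 0.0, -0.006], "claw": 4}, {"travel": [4.21, -2.51, 0.0], "rotation": [0.0, 0.0, -0.005], "claw": 4}, {"travel": [4.22, -2.49, 0.0], "rotation": [0.0, 0.0, -0.005], "claw": 4}]
10 end [ 0.5515 -0.0387  0.1   ] [ 180.      0.   -106.62]
```

Call:
apply_moves(
  commands=[
    {"travel":[0,0,-2],"rotation":[0,0,0],"claw":4},
    {"travel":[0,0,-3.5],"rotation":[0,0,0],"claw":4},
    {"travel":[0,0,-4.5],"rotation":[0,0,0],"claw":4},
    {"travel":[0,0,-3.1],"rotation":[0,0,0],"claw":4},
    {"travel":[4.15,-2.6,0],"rotation":[0,0,-0.005],"claw":4},
  ],
)

```text
clock: 13.0
eef_pos: [0.4828, 0.2493, 0.1026]
eef_rot: [-3.136, 0.005, -1.888]
force: [0.2, 0.0, -0.7]
finger_gap: 0.0496
```

Call:
apply_moves(
  commands=[
    {"travel":[4.15,-2.6,0],"rotation":[0,0,-0.006],"claw":4},
    {"travel":[4.15,-2.6,0],"rotation":[0,0,-0.005],"claw":4},
    {"travel":[4.2,-2.55,0],"rotation":[0,0,-0.005],"claw":4},
    {"travel":[4.2,-2.55,0],"rotation":[0,0,-0.006],"claw":4},
    {"travel":[4.2,-2.5,0],"rotation":[0,0,-0.005],"claw":4},
  ],
)

```text
clock: 13.62
eef_pos: [0.5386, 0.0076, 0.0989]
eef_rot: [3.141, 0.0, -1.866]
force: [0.6, 0.4, -1.7]
finger_gap: 0.0493
```

Call:
apply_moves(
  commands=[
    {"travel":[4.2,-2.5,0],"rotation":[0,0,-0.005],"claw":4},
    {"travel":[0,0,1],"rotation":[0,0,0],"claw":4},
    {"travel":[0,0,1],"rotation":[0,0,0],"claw":4},
    {"travel":[0,0,0],"rotation":[0,0,0],"claw":4},
    {"travel":[0,0,0],"rotation":[0,0,0],"claw":4},
  ],
)

```text
clock: 14.25
eef_pos: [0.5502, -0.0374, 0.0789]
eef_rot: [3.141, 0.0, -1.86]
force: [0.2, 0.1, -1.7]
finger_gap: 0.0493
```

```bash
python3 - <<'E'
from pl import *
st=bot.read_state();print(st["clock"],st["finger_gap"],st["force"],st["eef_pos"],np.degrees(st["eef_rot"]))
s=bot.snapshot("wrist"); np.savez("wrist12.npz",**s); crop(s,"wrist12.png",160,400,130,330,3)
E
```

```text
14.25 0.04929396785808081 [ 0.24621576  0.1133012  -1.73512672] [ 0.55022594 -0.03740686  0.07893494] [ 1.79981331e+02  5.78769710e-03 -1.06542468e+02]
```

View pics/wrist12.png

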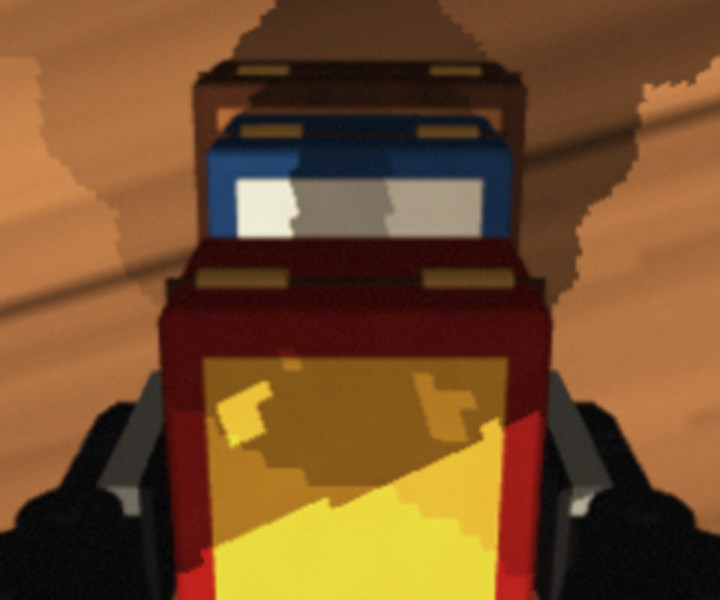

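Call:
apply_moves(
  commands=[
    {"travel":[0.08,-0.16,0.8],"rotation":[0,0,0],"claw":4},
    {"travel":[0,0,1.2],"rotation":[0,0,0],"claw":4},
    {"travel":[0,0,0.7],"rotation":[0,0,0],"claw":4},
    {"travel":[0,0,0.15],"rotation":[0,0,0],"claw":4},
    {"travel":[0,0,0],"rotation":[0,0,0],"claw":4},
  ],
)

```text
clock: 14.92
eef_pos: [0.5518, -0.0397, 0.0504]
eef_rot: [3.142, 0.0, -1.861]
force: [0.8, 0.7, -1.2]
finger_gap: 0.0496
```

```bash
python3 - <<'E'
from pl import *
st=bot.read_state();print(st["clock"],st["finger_gap"],st["force"],st["eef_pos"],np.degrees(st["eef_rot"]))
s=bot.snapshot("wrist"); np.savez("wrist13.npz",**s); crop(s,"wrist13.png",160,400,130,330,3)
s=bot.snapshot("scene"); crop(s,"scene13.png",215,315,150,240,6)
E
```

```text
14.925 0.04956121869098265 [ 0.77375253  0.67886938 -1.21753006] [ 0.55176759 -0.03974052  0.05043703] [ 1.79996730e+02  1.14052521e-04 -1.06630520e+02]
```

View pics/wrist13.png

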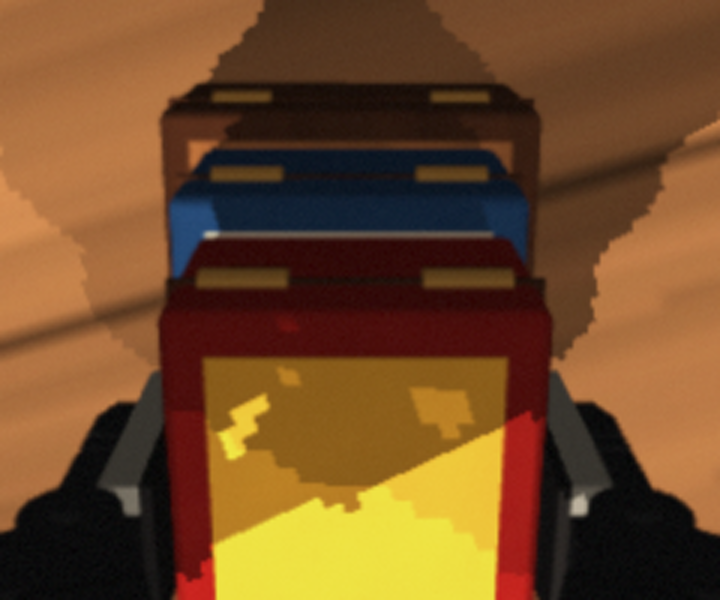

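View pics/scene13.png

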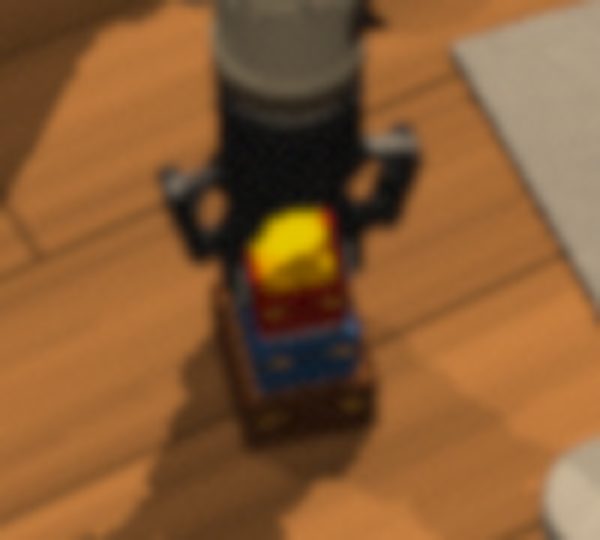

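Call:
apply_moves(
  commands=[
    {"travel":[-0.11,0,0.1],"rotation":[0,0,0],"claw":4},
    {"travel":[0,0,0.05],"rotation":[0,0,0],"claw":4},
    {"travel":[0,0,0],"rotation":[0,0,0],"claw":4},
  ],
)

```text
clock: 15.4
eef_pos: [0.552, -0.0386, 0.049]
eef_rot: [3.142, -0.0, -1.861]
force: [-0.4, -0.3, -0.6]
finger_gap: 0.0493
```

```bash
python3 - <<'E'
from pl import *
st=bot.read_state();print(st["clock"],st["finger_gap"],st["force"],st["eef_pos"],np.degrees(st["eef_rot"]))
s=bot.snapshot("wrist"); np.savez("wrist14.npz",**s); crop(s,"wrist14.png",160,400,130,330,3)
c=cloud(s); a=np.radians(-16.6); L=np.array([np.cos(a),np.sin(a)]);W=np.array([-L[1],L[0]])
z=c[:,:,2]; d=(c[:,:,:2]-[.551,-.038]); X=d@L*1000; Y=d@W*1000
ok=(abs(X)<60)&(abs(Y)<50)
for n,z0,z1 in (("large",.036,.05),("mid",.078,.09),("small",.114,.127)):
    m=ok&(z>z0)&(z<z1)&(X>20); print(n,m.sum(),"front edge",np.percentile(X[m],[95,99,99.8]).round(1),"Y",np.percentile(Y[m],[.5,99.5]).round(1),np.median(z[m]))
E
```

```text
15.4 0.04925649879703497 [-0.41336479 -0.32948166 -0.56882503] [ 0.55204079 -0.0386227   0.04900066] [ 1.79998191e+02 -1.81014626e-04 -1.06626548e+02]
large 2332 front edge [44.  44.2 44.3] Y [-37.6  37.4] 0.04489477316265213
mid 2244 front edge [36.9 37.1 37.2] Y [-28.4  28.3] 0.08477362072918071
small 4450 front edge [31.7 31.9 32.1] Y [-24.1  24.5] 0.12018931956752733
```

View pics/wrist14.png

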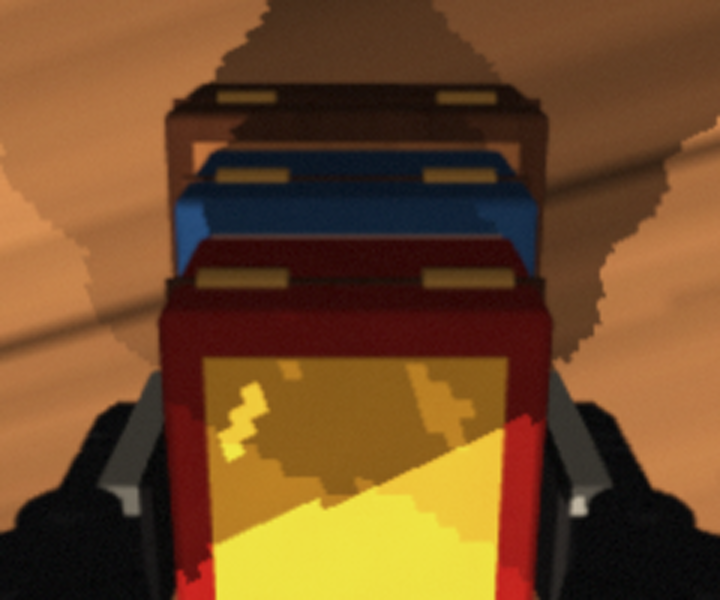

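Call:
apply_moves(
  commands=[
    {"travel":[0,0.09,-0.1],"rotation":[0,0,0],"claw":4},
    {"travel":[0,0,0],"rotation":[0,0,0],"claw":4},
    {"travel":[0,0,0.1],"rotation":[0,0,0],"claw":4},
    {"travel":[0,0,0.08],"rotation":[0,0,0],"claw":4},
    {"travel":[0,0,0],"rotation":[0,0,0],"claw":4},
  ],
)

```text
clock: 16.08
eef_pos: [0.5513, -0.0384, 0.0487]
eef_rot: [-3.141, 0.0, -1.861]
force: [-2.4, 0.4, 3.7]
finger_gap: 0.0491
```

Call:
apply_moves(
  commands=[
    {"travel":[0,0,0],"rotation":[0,0,0],"claw":6},
    {"travel":[0,0,0],"rotation":[0,0,0],"claw":7.5},
    {"travel":[0,0,0],"rotation":[0,0,0],"claw":8.5},
    {"travel":[0,0,0],"rotation":[0,0,0],"claw":8.5},
    {"travel":[0,0,-1.5],"rotation":[0,0,0],"claw":8.5},
  ],
)

```text
clock: 16.7
eef_pos: [0.55, -0.038, 0.0625]
eef_rot: [3.139, -0.0, -1.861]
force: [-0.6, -0.6, 0.7]
finger_gap: 0.0852
```

Call:
apply_moves(
  commands=[
    {"travel":[0,0,-3],"rotation":[0,0,0],"claw":8.5},
    {"travel":[0,0,-5],"rotation":[0,0,0],"claw":8.5},
    {"travel":[0,0,-5],"rotation":[0,0,0],"claw":8.5},
    {"travel":[0,0,0],"rotation":[0,0,0],"claw":8.5},
  ],
)

```text
clock: 17.2
eef_pos: [0.5548, -0.0393, 0.1999]
eef_rot: [-3.13, 0.0, -1.861]
force: [0.5, -0.6, -0.2]
finger_gap: 0.085
```

```bash
cat > stack.py <<'E'
from pl import *
import sys
st=bot.read_state();print(st["clock"],st["finger_gap"],st["force"],st["eef_pos"],np.degrees(st["eef_rot"]))
s=bot.snapshot("wrist"); np.savez(sys.argv[1]+".npz",**s); cv2.imwrite("pics/"+sys.argv[1]+".png",s["color"][:,:,::-1])
c=cloud(s); z=c[:,:,2]
near=np.hypot(c[:,:,0]-.55,c[:,:,1]+.038)<.075
for n,z0,z1 in (("large",.038,.05),("mid",.079,.09),("small",.114,.127)):
    m=near&(z>z0)&(z<z1)
    if m.sum(): print(n,m.sum(),rect(c[m]))
E
python3 stack.py wrist15
```

```text
17.2 0.08503814348577812 [ 0.52073068 -0.57553224 -0.23011597] [ 0.55475309 -0.03933266  0.19993468] [-1.79328047e+02  4.00208809e-03 -1.06620695e+02]
large 1264 (array([551.2, -37.4]), array([88.2, 76.2]), -16.8)
mid 606 (array([552.4, -37.8]), array([71.2, 58.1]), -16.6)
small 4036 (array([550.6, -37.2]), array([62.7, 50.1]), -16.5)
```

View pics/wrist15.png

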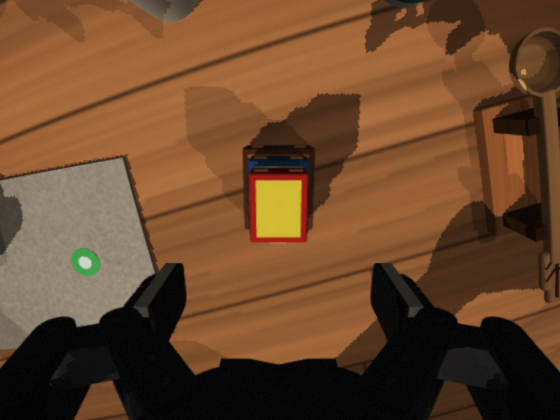

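```bash
python3 - <<'E'
from pl import *
plan([([.490,-.3165,.15],down(-90.5))],8.5,p=np.array([.5513,-.0384,.1937]),R=down(-106.62),step=.06)
E
```

```text
[{"travel": [5.68, -0.42, 0.87], "rotation": [0.0, 0.0, -0.056], "claw": 8.5}, {"travel": [5.69, -0.09, 0.88], "rotation": [0.0, 0.0, -0.057], "claw": 8.5}, {"travel": [5.7, 0.22, 0.87], "rotation": [0.0, 0.0, -0.056], "claw": 8.5}, {"travel": [5.67, 0.55, 0.88], "rotation": [0.0, 0.0, -0.056], "claw": 8.5}, {"travel": [5.63, 0.86, 0.87], "rotation": [0.0, 0.0, -0.056], "claw": 8.5}]
5 end [ 0.49   -0.3165  0.15  ] [180.     0.   -90.52]
```

Call:
apply_moves(
  commands=[
    {"travel":[5.7,-0.4,0.85],"rotation":[0,0,-0.056],"claw":8.5},
    {"travel":[5.7,-0.1,0.9],"rotation":[0,0,-0.057],"claw":8.5},
    {"travel":[5.7,0.2,0.85],"rotation":[0,0,-0.056],"claw":8.5},
    {"travel":[5.65,0.55,0.9],"rotation":[0,0,-0.056],"claw":8.5},
    {"travel":[5.6,0.85,0.85],"rotation":[0,0,-0.056],"claw":8.5},
  ],
)

```text
clock: 17.88
eef_pos: [0.4886, -0.3173, 0.1481]
eef_rot: [3.14, 0.002, -1.578]
force: [0.0, -0.0, 0.4]
finger_gap: 0.0848
```

Call:
apply_moves(
  commands=[
    {"travel":[0,0,0],"rotation":[0,0,0],"claw":8.5},
    {"travel":[0,0,0],"rotation":[0,0,0],"claw":8.5},
    {"travel":[0,0,0],"rotation":[0,0,0],"claw":8.5},
  ],
)

```text
clock: 18.25
eef_pos: [0.4904, -0.3148, 0.1496]
eef_rot: [3.141, 0.001, -1.578]
force: [-0.0, -0.2, -0.0]
finger_gap: 0.0851
```

```bash
python3 - <<'E'
from pl import *
st=bot.read_state();print(st["clock"],st["force"],st["eef_pos"],np.degrees(st["eef_rot"]))
s=bot.snapshot("wrist"); np.savez("wrist16.npz",**s); cv2.imwrite("pics/wrist16.png",s["color"][:,:,::-1])
c=cloud(s);z=c[:,:,2]
m=(z>.068)&(z<.09)&(abs(c[:,:,1]+.3165)<.05)
h=c[m&(c[:,:,0]>.445)&(c[:,:,0]<.535)&(abs(c[:,:,1]+.3165)<.014)]
l=cv2.fitLine((h[:,:2]*1000).astype(np.float32),cv2.DIST_HUBER,0,.1,.1).ravel(); print("handle",len(h),np.degrees(np.arctan(l[1]/l[0])),l[2:],"z",np.median(h[:,2]), "y at 490",l[3]+(490-l[2])*l[1]/l[0])
b=c[(z>.05)&(z<.1)&(c[:,:,0]>.575)&(abs(c[:,:,1]+.3165)<.05)];print("bowl",cv2.minEnclosingCircle((b[:,:2]*1000).astype(np.float32)))
m=(z>.015)&(z<.028)&(np.hypot(c[:,:,0]-.49,c[:,:,1]+.3165)<.11);print("base",rect(c[m]))
t=bot.snapshot("top"); np.savez("top16.npz",**t)
E
```

```text
18.25 [-0.03865176 -0.16183045 -0.01101438] [ 0.49038166 -0.31483419  0.14957146] [ 1.79987121e+02  3.54419841e-02 -9.04383769e+01]
handle 2016 -0.38125762 [ 492.21542 -315.30124] z 0.07884626732023642 y at 490 -315.2865
bowl ((605.5725708007812, -315.9839172363281), 31.851003646850586)
base (array([ 491. , -315.2]), array([159.5,  70.3]), -0.3)
```

View pics/wrist16.png

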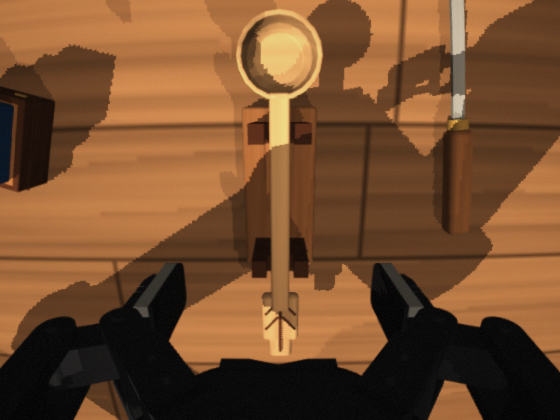

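Call:
apply_moves(
  commands=[
    {"travel":[0.12,0,4.5],"rotation":[0,0,0],"claw":8.5},
    {"travel":[0,0,4.5],"rotation":[0,0,0],"claw":8.5},
    {"travel":[0,0,3.5],"rotation":[0,0,0],"claw":8.5},
    {"travel":[0,0,1.5],"rotation":[0,0,0],"claw":7},
    {"travel":[0,0,0],"rotation":[0,0,0],"claw":5},
  ],
)

```text
clock: 18.98
eef_pos: [0.4899, -0.3168, 0.0094]
eef_rot: [3.141, 0.001, -1.579]
force: [0.2, 0.4, 0.3]
finger_gap: 0.0536
```

```bash
python3 - <<'E'
from pl import *
st=bot.read_state();print(st["clock"],st["force"],st["eef_pos"],np.degrees(st["eef_rot"]),st["finger_gap"])
s=bot.snapshot("wrist"); cv2.imwrite("pics/wrist17.png",s["color"][:,:,::-1])
E
```

```text
18.975 [0.22263306 0.38547457 0.33969086] [ 0.48992381 -0.31682655  0.00939609] [ 1.79948507e+02  5.03322630e-02 -9.04887441e+01] 0.05356679170248547
```

View pics/wrist17.png

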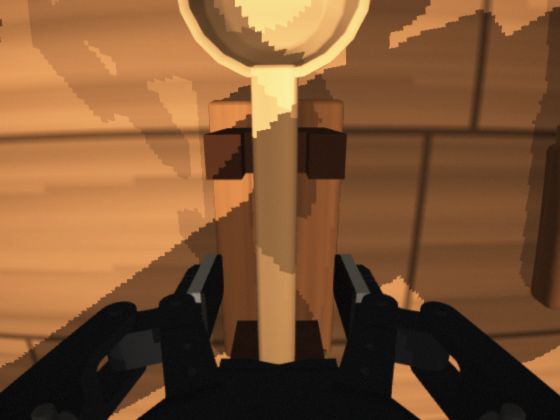

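Fingers (215,265) and (350,265) straddle the handle (252–297) between the posts. Closing.

Call:
apply_moves(
  commands=[
    {"travel":[0,0,0],"rotation":[0,0,0],"claw":2.5},
    {"travel":[0,0,0],"rotation":[0,0,0],"claw":0.5},
    {"travel":[0,0,0],"rotation":[0,0,0],"claw":0.5},
    {"travel":[0,0,0],"rotation":[0,0,0],"claw":0.5},
    {"travel":[0,0,0],"rotation":[0,0,0],"claw":0.5},
  ],
  force=60,
)

```text
clock: 19.65
eef_pos: [0.4911, -0.3184, 0.0114]
eef_rot: [-3.14, -0.002, -1.58]
force: [-0.8, 0.5, 6.1]
finger_gap: 0.0148
```

Call:
apply_moves(
  commands=[
    {"travel":[0,0,-1],"rotation":[0,0,0],"claw":0.5},
    {"travel":[0,0,-2],"rotation":[0,0,0],"claw":0.5},
    {"travel":[0,0,-4],"rotation":[0,0,0],"claw":0.5},
    {"travel":[0,0,-5],"rotation":[0,0,0],"claw":0.5},
    {"travel":[0,0,-3],"rotation":[0,0,0],"claw":0.5},
  ],
)

```text
clock: 20.27
eef_pos: [0.491, -0.3185, 0.1642]
eef_rot: [-3.138, -0.004, -1.58]
force: [0.8, -1.0, -0.2]
finger_gap: 0.015
```

```bash
python3 - <<'E'
from pl import *
st=bot.read_state();print(st["clock"],st["force"],st["eef_pos"],np.degrees(st["eef_rot"]),st["finger_gap"])
s=bot.snapshot("wrist"); np.savez("wrist18.npz",**s);cv2.imwrite("pics/wrist18.png",s["color"][:,:,::-1])
# marker from previous images
for f,uv in (("wrist10",(320,121)),("wrist11",(365,126)),("wrist15",(85,262)),("wrist1",(255,233))):
    w=dict(np.load(f+".npz")); print(f,onplane(w,[uv],.006)[0]*1000)
t=dict(np.load("top16.npz")); crop(t,"top16.png",80,230,195,305,5)
w=dict(np.load("wrist10.npz")); crop(w,"w10.png",0,440,0,310,1.8)
E
```

```text
20.275 [ 0.76507563 -1.02549359 -0.23775636] [ 0.4910167  -0.31848892  0.16421964] [-179.79253815   -0.20366286  -90.52525545] 0.014974221207457346
wrist10 [522.85086517 236.43492277   6.        ]
wrist11 [523.04454095 237.12245821   6.        ]
wrist15 [522.84664311 237.73694265   6.        ]
wrist1 [522.68671343 236.2685747    6.        ]
```

View pics/wrist18.png

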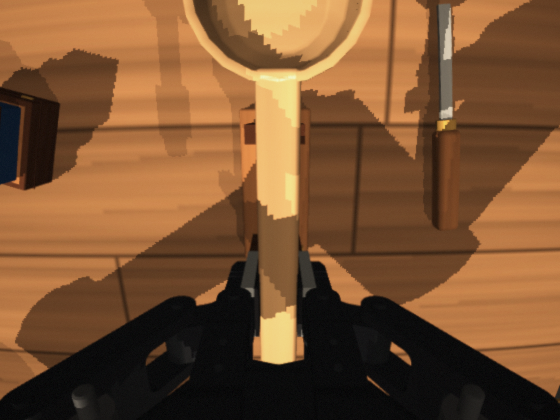

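View pics/top16.png

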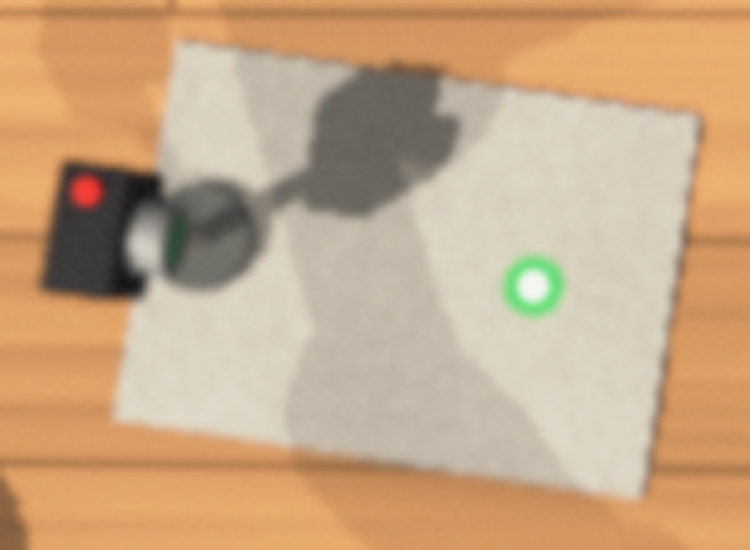

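View pics/w10.png

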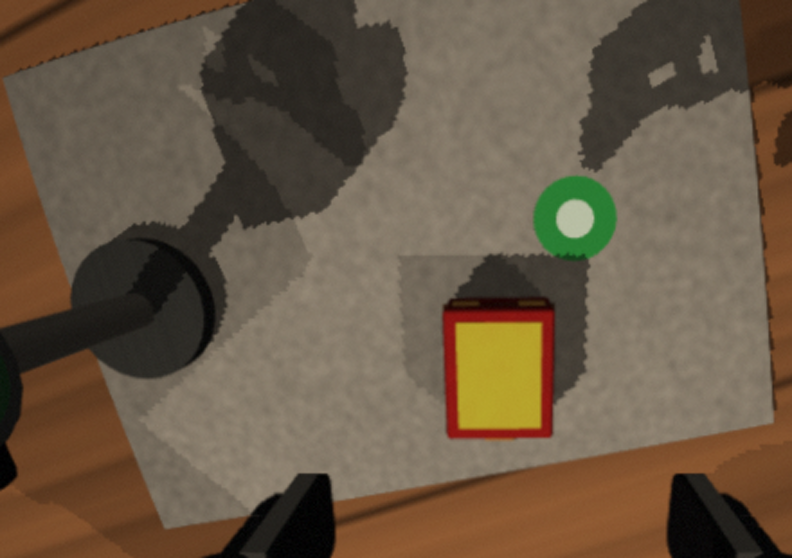

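```bash
python3 - <<'E'
from pl import *
w=dict(np.load("wrist10.npz")); p=np.array([[163,527],[773,423],[5,78]])
uv=(p+.5)/1.8-.5
q=onplane(w,uv,.006)[:,:2]*1000; print(q.round(1))
d=q[0]-q[1]; print("y axis ang",np.degrees(np.arctan2(d[1],d[0]))-90,np.linalg.norm(d)); d=q[2]-q[0]; print("x ang",np.degrees(np.arctan2(d[1],d[0])),np.linalg.norm(d))
t=dict(np.load("top16.npz")); c=cloud(t);z=c[:,:,2]
m=(z>.004)&(z<.009)&(c[:,:,0]>.36)&(c[:,:,0]<.72)&(c[:,:,1]>.10)&(c[:,:,1]<.54)
n,l,s,_=cv2.connectedComponentsWithStats(m.astype(np.uint8));i=1+np.argmax(s[1:,4]);print(rect(c[l==i]))
# hue-based board mask edge in color, top
col=t["color"].astype(float); g=(col.max(2)-col.min(2)); m=((g<45)&(z<.02)).astype(np.uint8); m=cv2.morphologyEx(m,cv2.MORPH_OPEN,np.ones((5,5)));n,l,s,_=cv2.connectedComponentsWithStats(m)
for i in range(1,n):
    if s[i,4]>3000:
        v,u=np.nonzero(l==i); P=onplane(t,np.c_[u,v],.006); print(s[i],rect(P))
# camera housing top
m=(z>.175)&(z<.2)&(c[:,:,0]>.45)&(c[:,:,0]<.65)&(c[:,:,1]>.4)&(c[:,:,1]<.55); print("housing",m.sum(),rect(c[m]),np.median(c[m][:,2]))
E
```

```text
[[436.5 511.6]
 [387.3 166.1]
 [681.  475.9]]
y axis ang -8.108876690594684 349.05452836271365
x ang -8.30288414992775 247.0737295826848
(array([534.5, 319.2]), array([356.5, 259.2]), 82.5)
[  208     0   202   123 11815] (array([1166.4, -158.2]), array([667.4, 426.9]), 89.9)
[ 435  108  125   60 3590] (array([ 904.2, -786.3]), array([414.2, 199. ]), -89.4)
[ 104  204  115   89 7569] (array([535.5, 318.6]), array([349.1, 251.5]), 82.1)
housing 521 (array([552.7, 445.5]), array([75.8, 68.3]), -8.1) 0.187738338305543
```

```bash
python3 - <<'E'
from pl import *
s=bot.snapshot("wrist"); np.savez("wrist19.npz",**s)
p,R=pose(); print(p,np.degrees(bot.read_state()["eef_rot"]),bot.read_state()["clock"])
c=cloud(s); T=((c-p).reshape(-1,3)@R.as_matrix()).reshape(c.shape)*1000  # tool frame mm
L=np.stack([-T[:,:,1],-T[:,:,0],-T[:,:,2]],-1) # ladle-like axes
m=(L[:,:,2]>50)&(L[:,:,2]<80)&(abs(L[:,:,1])<12)&(L[:,:,0]>25)&(L[:,:,0]<75)
h=L[m]; print("handle n",len(h)); A=np.c_[h[:,0],np.ones(len(h))]
top=h[h[:,2]>np.median(h[:,2])-3]
print("top z vs x",np.linalg.lstsq(np.c_[top[:,0],np.ones(len(top))],top[:,2],rcond=None)[0], "y vs x",np.linalg.lstsq(A,h[:,1],rcond=None)[0], "y range",np.percentile(h[:,1],[1,99]))
b=L[(L[:,:,2]>40)&(L[:,:,2]<80)&(L[:,:,0]>80)&(abs(L[:,:,1])<45)]; print("bowl part",b.min(0),b.max(0), len(b))
E
```

```text
[ 0.49236198 -0.3197516   0.16573512] [-179.5908822    -0.39891532  -90.52071741] 20.375
handle n 5795
top z vs x [-1.05153548e-03  6.99036534e+01] y vs x [-0.00437484  0.64173663] y range [-7.33359076  8.18732897]
bowl part [ 80.00446812 -30.41969218  48.29752001] [115.9248273   31.47221672  72.54351972] 12494
```

```bash
cat > tgt.py <<'E'
from pl import *
def target(oz=.062,oy=.0006,ox=0.,ang=-8.0,mark=(.5229,.2363),roll=30,z=.160):
    a=np.radians(ang); xl=np.array([np.cos(a),np.sin(a),0]); yd=np.array([-np.sin(a),np.cos(a),0]); r=np.radians(roll)
    zl=np.cos(r)*np.array([0,0,1])+np.sin(r)*yd; yl=np.cross(zl,xl)
    R=Rn.from_matrix(np.c_[-yl,-xl,-zl])
    org=np.array([*mark,z])-.115*xl-.007*zl
    tcp=org-R.apply([ox,oy,-oz])
    return tcp,R,org
E
python3 - <<'E'
from tgt import *
tcp,R,org=target(); print(tcp,R.as_euler("xyz",degrees=True),org)
p,R0=pose(); print(p)
w1=np.array([.47,-.1,.24])
plan([(w1,R0),(tcp+[0,-.03,.08],R)],.5,p=np.array([.491,-.3185,.1614]),R=down(-90.52))
E
```

```text
[0.40481186 0.21805715 0.10024425] [-180.  -30.  -98.] [0.40853207 0.24883897 0.15393782]
[ 0.49236198 -0.3197516   0.16573512]
[{"travel": [-5.46, 0.57, -1.96], "rotation": [0.002, 0.002, 0.0], "claw": 0.5}, {"travel": [-5.45, 0.58, -1.98], "rotation": [0.002, 0.001, 0.0], "claw": 0.5}, {"travel": [-5.45, 0.56, -1.99], "rotation": [0.001, 0.002, 0.0], "claw": 0.5}, {"travel": [-5.45, 0.57, -1.99], "rotation": [0.002, 0.002, 0.0], "claw": 0.5}, {"travel": [-4.8, 1.14, 0.95], "rotation": [-0.007, 0.086, 0.021], "claw": 0.5}]
[{"travel": [-4.84, 1.23, 0.55], "rotation": [-0.007, 0.086, 0.021], "claw": 0.5}, {"travel": [-4.84, 1.33, 0.14], "rotation": [-0.007, 0.086, 0.021], "claw": 0.5}, {"travel": [-4.8, 1.43, -0.26], "rotation": [-0.007, 0.086, 0.021], "claw": 0.5}, {"travel": [-4.74, 1.54, -0.67], "rotation": [-0.006, 0.086, 0.021], "claw": 0.5}, {"travel": [-4.62, 1.64, -1.05], "rotation": [-0.007, 0.086, 0.021], "claw": 0.5}]
10 end [0.4048 0.188  0.1802] [-179.97  -29.98  -98.03]
```

Call:
apply_moves(
  commands=[
    {"travel":[-4,0.5,-2],"rotation":[0,0,0],"claw":0.5},
    {"travel":[-5.5,0.6,-2],"rotation":[0,0,0],"claw":0.5},
    {"travel":[-5.5,0.6,-2],"rotation":[0,0,0],"claw":0.5},
    {"travel":[-5.5,0.5,-2],"rotation":[0,0,0],"claw":0.5},
    {"travel":[-5.5,1.1,0.9],"rotation":[-0.002,0.086,0.021],"claw":0.5},
  ],
)

```text
clock: 21.0
eef_pos: [0.4603, -0.0572, 0.2326]
eef_rot: [-3.138, -0.089, -1.605]
force: [1.1, -0.4, -1.8]
finger_gap: 0.0154
```

Call:
apply_moves(
  commands=[
    {"travel":[-5,1.2,0.5],"rotation":[-0.006,0.086,0.021],"claw":0.5},
    {"travel":[-4.9,1.3,0.1],"rotation":[-0.007,0.086,0.021],"claw":0.5},
    {"travel":[-4.8,1.4,-0.3],"rotation":[-0.007,0.086,0.021],"claw":0.5},
    {"travel":[-4.7,1.5,-0.7],"rotation":[-0.006,0.086,0.021],"claw":0.5},
    {"travel":[-4.2,1.6,-1],"rotation":[-0.007,0.086,0.021],"claw":0.5},
  ],
)

```text
clock: 21.62
eef_pos: [0.4053, 0.1826, 0.1847]
eef_rot: [3.141, -0.52, -1.709]
force: [0.9, 0.1, -1.7]
finger_gap: 0.0151
```

Call:
apply_moves(
  commands=[
    {"travel":[0,0,0],"rotation":[0,0,0],"claw":0.5},
    {"travel":[0,0,0],"rotation":[0,0,0],"claw":0.5},
    {"travel":[0,0,0],"rotation":[0,0,0],"claw":0.5},
  ],
)

```text
clock: 22.0
eef_pos: [0.4068, 0.1799, 0.186]
eef_rot: [3.141, -0.516, -1.712]
force: [0.6, -0.7, -0.8]
finger_gap: 0.0149
```

```bash
python3 - <<'E'
from tgt import *
tcp,R,org=target()
p,R0=pose(); st=bot.read_state(); print(st["clock"],p,np.degrees(st["eef_rot"]),st["q"],st["force"])
s=bot.snapshot("wrist"); np.savez("wrist20.npz",**s); cv2.imwrite("pics/wrist20.png",s["color"][:,:,::-1])
s=bot.snapshot("scene"); np.savez("scene20.npz",**s); crop(s,"scene20.png",240,420,60,220,4)
plan([(tcp,R)],.5)
E
```

```text
22.0 [0.40684034 0.17987854 0.18599842] [179.98539636 -29.54595008 -98.11439091] [ 0.4617596   0.14804278  1.71075014 -0.41806713  1.59219086  2.23129956] [ 0.59635693 -0.70227343 -0.76940542]
[{"travel": [-3.74, 0.37, 2.81], "rotation": [0.001, 0.004, -0.001], "claw": 0.5}, {"travel": [-3.76, 0.37, 2.8], "rotation": [0.0, 0.004, -0.001], "claw": 0.5}]
2 end [0.4048 0.2181 0.1002] [179.98 -30.   -98.  ]
```

View pics/wrist20.png

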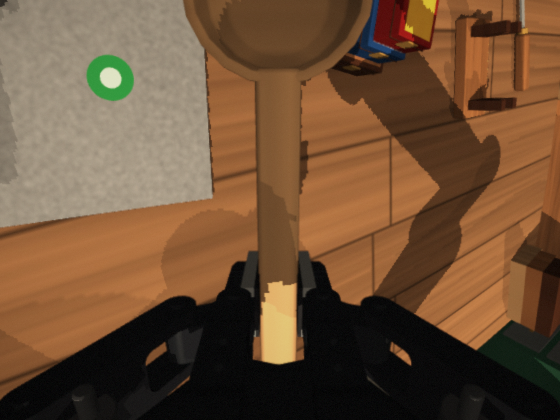

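View pics/scene20.png

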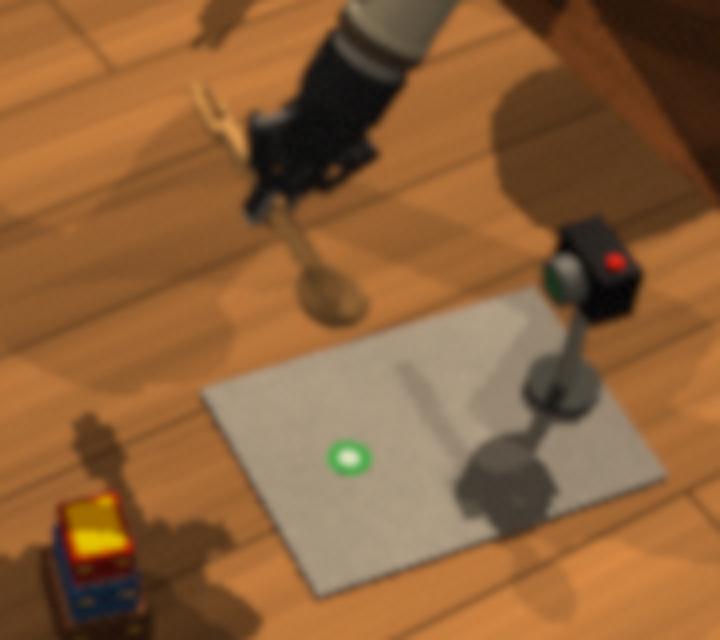

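Call:
apply_moves(
  commands=[
    {"travel":[-2.5,0.25,1.9],"rotation":[0,0.004,0],"claw":0.5},
    {"travel":[-2.5,0.25,1.9],"rotation":[0,0.004,0],"claw":0.5},
    {"travel":[-2.5,0.25,1.8],"rotation":[0,0,-0.002],"claw":0.5},
    {"travel":[0,0,0],"rotation":[0,0,0],"claw":0.5},
    {"travel":[0,0,0],"rotation":[0,0,0],"claw":0.5},
  ],
)

```text
clock: 22.72
eef_pos: [0.4049, 0.2185, 0.1009]
eef_rot: [3.141, -0.524, -1.709]
force: [-0.5, 0.6, -1.4]
finger_gap: 0.015
```

Call:
apply_moves(
  commands=[
    {"travel":[0,0,0],"rotation":[0,0,0],"claw":0.5},
    {"travel":[0,0,0],"rotation":[0,0,0],"claw":0.5},
    {"travel":[0,0,0],"rotation":[0,0,0],"claw":0.5},
    {"travel":[0,0,0],"rotation":[0,0,0],"claw":0.5},
    {"travel":[0,0,0],"rotation":[0,0,0],"claw":0.5},
  ],
)

```text
clock: 23.35
eef_pos: [0.4039, 0.219, 0.0994]
eef_rot: [3.139, -0.525, -1.707]
force: [0.6, 0.3, -1.0]
finger_gap: 0.0152
```

```bash
cat > chk.py <<'E'
from tgt import *
import sys
k=sys.argv[1]
tcp,R,org=target(); p,R0=pose(); st=bot.read_state(); print(st["clock"],p,"target",tcp,np.degrees(st["eef_rot"]),"v",np.abs(st["joint_velocities"]).max())
for n in ("wrist","scene","top"):
    s=bot.snapshot(n); np.savez(n+k+".npz",**s)
    xl=-R.apply([0,1,0]); zl=-R.apply([0,0,1]); yl=-R.apply([1,0,0])
    bowl=org+.115*xl+.007*zl
    th=np.linspace(0,2*np.pi,120); rim=bowl+.032*(np.cos(th)[:,None]*xl+np.sin(th)[:,None]*yl)
    im=s["color"][:,:,::-1]; u,v=proj(s,[bowl])[0]
    K=2 if n=="wrist" else 6
    h=70 if n=="wrist" else 45
    pad=cv2.copyMakeBorder(cv2.resize(im,None,fx=K,fy=K,interpolation=cv2.INTER_CUBIC),0,0,0,0,0)
    ov=pad.copy(); pts=(proj(s,rim)+.5)*K-.5
    cv2.polylines(ov,[np.round(pts).astype(np.int32)],True,(255,0,255),1)
    hp=org+np.array([[x,y,.007] for x,y in ((25,-8),(90,-8),(90,8),(25,8))])[:,0:1]*xl/1000+np.array([-8,-8,8,8])[:,None]*yl/1000+.007*zl
    cv2.polylines(ov,[np.round((proj(s,hp)+.5)*K-.5).astype(np.int32)],True,(255,255,0),1)
    U,V=int(u*K),int(v*K)
    if n=="wrist": out=ov[0:600,200:1000]
    else: out=ov[max(0,V-270):V+270,max(0,U-330):U+330]
    cv2.imwrite(f"pics/{n}{k}.png",out)
E
python3 chk.py 21
```

```text
23.35 [0.40392287 0.21897626 0.09942733] target [0.40481186 0.21805715 0.10024425] [179.83257927 -30.05876777 -97.81053421] v 0.0035526788883655167
```

View pics/wrist21.png

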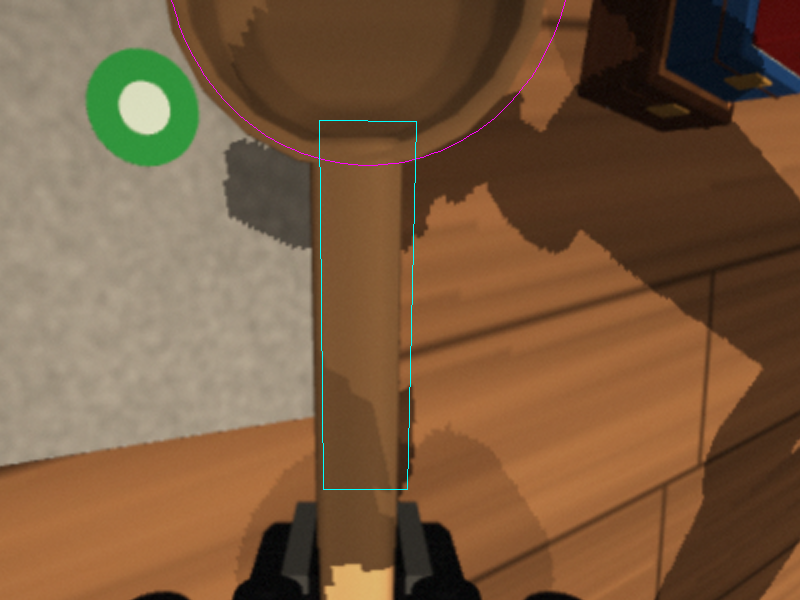

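View pics/scene21.png

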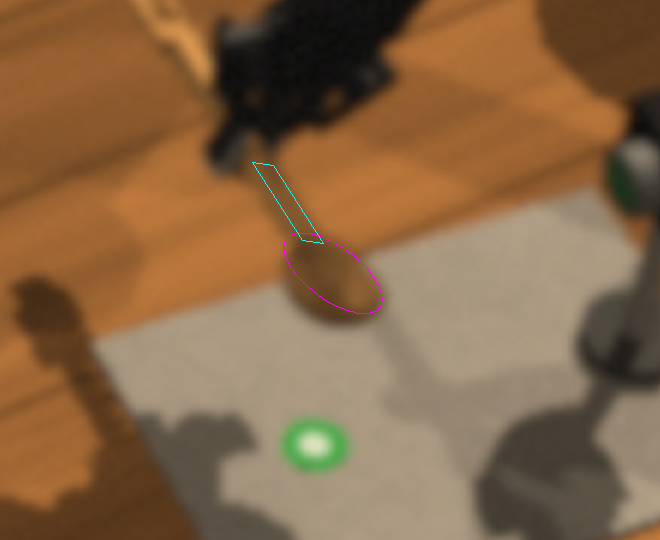

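View pics/top21.png

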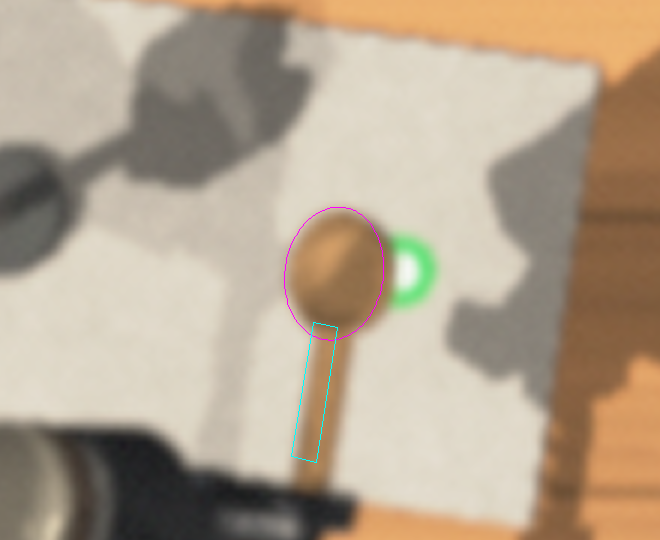

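```bash
cat > meas.py <<'E'
from tgt import *
import sys
k=sys.argv[1]
tcp,R,org=target(); p,R0=pose()
xl=-R.apply([0,1,0]); zl=-R.apply([0,0,1]); yl=-R.apply([1,0,0]); B=np.c_[xl,yl,zl]
for n in ("wrist","top","scene"):
    s=dict(np.load(n+k+".npz")); c=cloud(s); Q=((c-org)@B)*1000  # target-ladle frame mm (ideal: handle top z=7, y in +-8)
    m=(Q[:,:,0]>30)&(Q[:,:,0]<85)&(abs(Q[:,:,1])<20)&(abs(Q[:,:,2]-0)<30)
    h=Q[m]; 
    if len(h)>5:
        print(n,"handle n",len(h),"med",np.median(h,0).round(1),"y5-95",np.percentile(h[:,1],[5,95]).round(1),"z pct",np.percentile(h[:,2],[5,50,95]).round(1), "slopes y,z/x deg",np.degrees(np.polyfit(h[:,0],h[:,1],1)[0]).round(2),np.degrees(np.polyfit(h[:,0],h[:,2],1)[0]).round(2))
    m=(Q[:,:,0]>78)&(Q[:,:,0]<155)&(abs(Q[:,:,1])<45)&(abs(Q[:,:,2])<35); b=Q[m]
    if len(b)>5: print("   bowl n",len(b),"min",np.percentile(b,1,axis=0).round(1),"max",np.percentile(b,99,axis=0).round(1))
    m=(Q[:,:,0]<-35)&(Q[:,:,0]>-150)&(abs(Q[:,:,1])<22)&(abs(Q[:,:,2])<25); b=Q[m]
    if len(b)>5: print("   tail n",len(b),"med",np.median(b,0).round(1),"min",np.percentile(b,1,axis=0).round(1),"max",np.percentile(b,99,axis=0).round(1))
E
python3 meas.py 21
```

```text
wrist handle n 6764 med [60.   1.8  5.2] y5-95 [-5.2  9. ] z pct [3.9 5.2 6.3] slopes y,z/x deg -0.03 -0.24
   bowl n 12701 min [ 79.  -26.3 -15.1] max [114.5  30.5   6.4]
top handle n 133 med [58.4 -3.5  3.2] y5-95 [-8.5  8.3] z pct [-6.4  3.2  7.9] slopes y,z/x deg 0.23 -0.02
   bowl n 334 min [ 79.1 -29.7 -18.2] max [143.4  31.1   8. ]
   tail n 321 med [-98.4  -4.6   2.7] min [-149.2  -18.1   -7.3] max [-36.9  13.5   9.1]
scene handle n 74 med [55.  -0.4  5.5] y5-95 [-7.3 10.7] z pct [-4.6  5.5 10.4] slopes y,z/x deg -0.55 -0.14
   bowl n 205 min [ 79.6 -28.  -12.8] max [144.8  36.   10.5]
   tail n 134 med [-98.3  -2.2   4.9] min [-148.8  -14.    -6.7] max [-37.9  19.2  10.7]
```

```bash
python3 - <<'E'
from tgt import *
tcp,R,org=target(); xl=-R.apply([0,1,0]); zl=-R.apply([0,0,1]); yl=-R.apply([1,0,0]); B=np.c_[xl,yl,zl]
for f,rot in (("top21",1),("scene21",1),("top0",0),("top16",0),("scene0",0)):
    s=dict(np.load(f+".npz")); c=cloud(s)
    if rot: Q=((c-org)@B)*1000
    else: Q=(c-np.array([.4903,-.316,.072]))*1000
    m=(Q[:,:,0]>-165)&(Q[:,:,0]<160)&(abs(Q[:,:,1])<45)&(abs(Q[:,:,2]-0)<25)
    n,l,st,_=cv2.connectedComponentsWithStats(m.astype(np.uint8),connectivity=8); 
    b=Q[m]; b=b[b[:,0]>80]; print(f,len(b),"x max pct",np.percentile(b[:,0],[97,99,100]).round(1), "circ",cv2.minEnclosingCircle(b[:,:2].astype(np.float32)))
    t=Q[m]; t=t[t[:,0]<-100]; print("  tail xmin",np.percentile(t[:,0],[0,1,3]).round(1))
E
```

```text
top21 328 x max pct [140.9 143.5 144.9] circ ((112.57575988769531, 0.48624229431152344), 34.36564254760742)
  tail xmin [-154.7 -153.6 -152.2]
scene21 202 x max pct [143.9 144.8 148.6] circ ((117.05384826660156, 6.415872573852539), 37.197723388671875)
  tail xmin [-150.9 -150.  -148.9]
top0 342 x max pct [142.5 144.4 145.7] circ ((113.21178436279297, -1.8514137268066406), 32.946434020996094)
  tail xmin [-152.7 -152.5 -151.6]
top16 343 x max pct [142.5 144.5 145.8] circ ((113.19059753417969, -1.0951690673828125), 32.790016174316406)
  tail xmin [-142.5 -139.9 -137.2]
scene0 308 x max pct [144.9 146.2 149.1] circ ((114.712646484375, -0.4930694103240967), 35.19333267211914)
  tail xmin [-151.4 -151.1 -149.7]
```

```bash
python3 - <<'E'
from tgt import *
tcp,R,org=target(); 
for _ in range(3):
    p,R0=pose(); print(p,(R0.inv()*R).as_rotvec().round(4),bot.read_state()["clock"]); bot.snapshot("wrist")
E
```

```text
[0.40394208 0.21900305 0.09941538] [ 0.0012 -0.001   0.0029] 23.5
[0.4039178  0.21900007 0.09939241] [ 0.0013 -0.001   0.0029] 23.55
[0.40392915 0.21898411 0.09939686] [ 0.0013 -0.001   0.0029] 23.6
```

Call:
apply_moves(
  commands=[
    {"travel":[0.13,-0.1,-0.18],"rotation":[0.001,0,0.003],"claw":0.5},
    {"travel":[0,0,0],"rotation":[0,0,0],"claw":0.5},
    {"travel":[0,0,0],"rotation":[0,0,0],"claw":0.5},
    {"travel":[0,0,0],"rotation":[0,0,0],"claw":0.5},
  ],
)

```text
clock: 24.15
eef_pos: [0.4049, 0.2186, 0.1016]
eef_rot: [3.141, -0.525, -1.711]
force: [0.0, -0.3, -0.2]
finger_gap: 0.0152
```

```bash
sed -i 's/oz=.062/oz=.0605/' tgt.py; python3 chk.py 22; python3 meas.py 22
```

```text
24.15 [0.40488764 0.2186048  0.10160089] target [0.40491624 0.21879986 0.10154329] [179.98823875 -30.05615078 -98.01223223] v 0.0013826026676922913
wrist handle n 6674 med [59.8  0.6  7. ] y5-95 [-6.6  7.5] z pct [5.8 7.  8.1] slopes y,z/x deg -0.16 -0.15
   bowl n 12817 min [ 78.9 -28.  -13.3] max [115.4  28.8   8.2]
top handle n 134 med [58.6 -5.2  5.4] y5-95 [-9.9  6.5] z pct [-3.9  5.4  9.5] slopes y,z/x deg 0.06 -0.74
   bowl n 334 min [ 79.3 -31.7 -15.5] max [143.9  29.7   9.8]
   tail n 321 med [-98.7  -5.2   4.3] min [-147.9  -20.2   -6. ] max [-37.   13.6  10.7]
scene handle n 72 med [56.5 -2.1  7.5] y5-95 [-9.4 10.5] z pct [-2.4  7.5 12.6] slopes y,z/x deg 1.92 -2.28
   bowl n 212 min [ 79.5 -28.7 -13.5] max [146.8  34.1  12.3]
   tail n 132 med [-95.3  -3.    6.6] min [-149.2  -14.7   -2.6] max [-38.8  15.9  11.1]
```

View pics/wrist22.png

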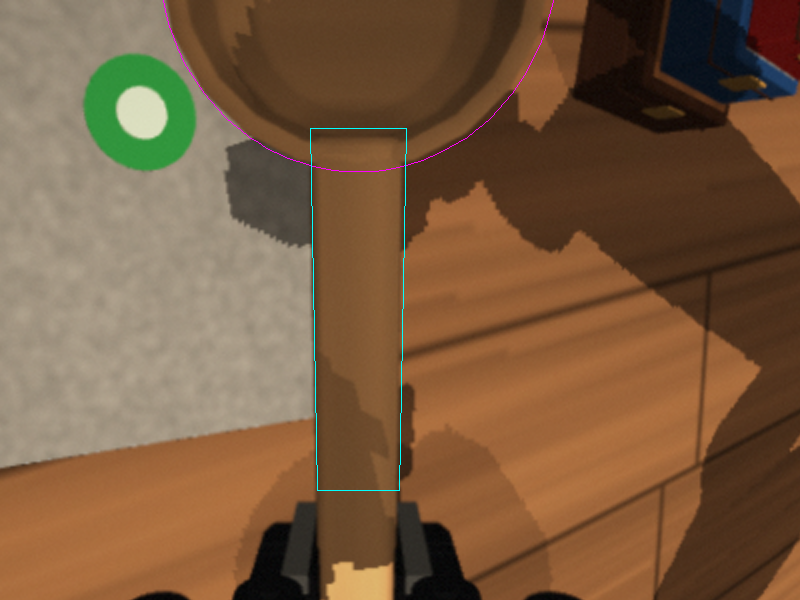

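View pics/top22.png

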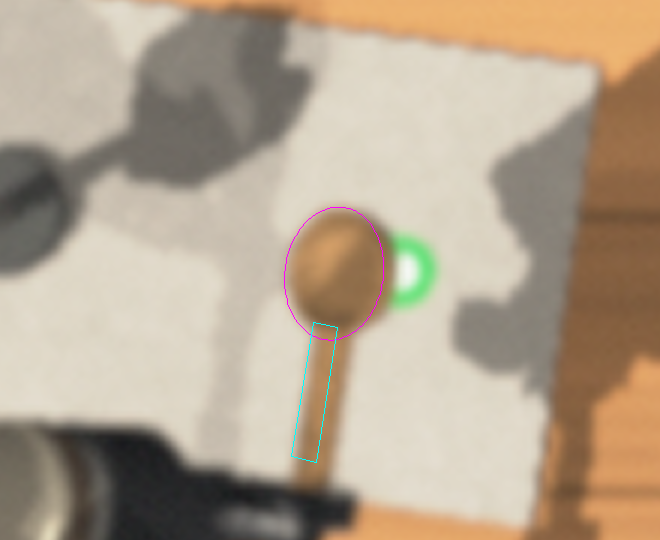

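View pics/scene22.png

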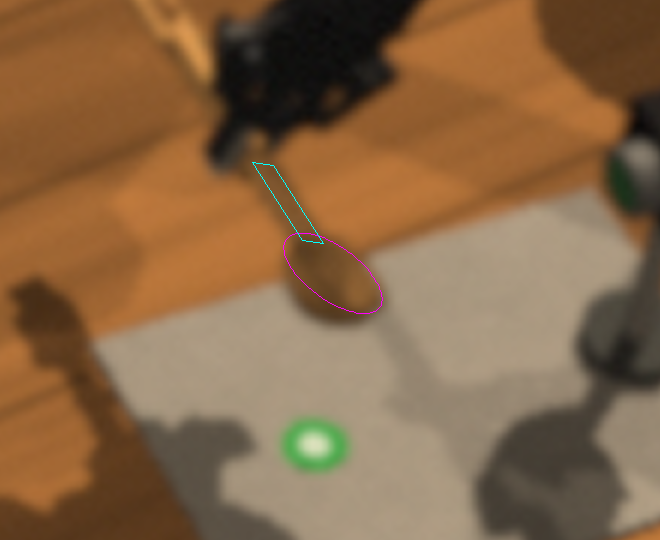

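```bash
python3 - <<'E'
from pl import *
for f in ("top0","top22"):
    s=dict(np.load(f+".npz")); c=cloud(s)
    def seg(n,u0,u1,v0,v1,z0,z1):
        q=c[v0:v1,u0:u1].reshape(-1,3); q=q[(q[:,2]>z0)&(q[:,2]<z1)]
        if len(q): print(f,n,len(q),rect(q))
    seg("tumbler",235,270,145,185,.13,.17); seg("tin",318,350,170,203,.018,.04); seg("gouge",400,425,200,285,.006,.03)
    if f!="top0":
        seg("small",240,305,205,275,.113,.127); seg("mid",240,305,205,275,.079,.09); seg("large",240,305,205,275,.035,.05)
st=bot.read_state(); print(st["clock"],st["eef_pos"],st["finger_gap"],st["force"])
bot.finish_job()
E
```

```text
top0 tumbler 552 (array([786.4,  12.1]), array([77.8, 73.8]), 0.3)
top0 tin 418 (array([ 732.4, -234.7]), array([72.3, 71.6]), 21.8)
top0 gouge 500 (array([ 561.6, -492.2]), array([267.4,  77.9]), -1.3)
top22 tumbler 556 (array([785.5,  12.7]), array([75.9, 75.5]), -39.7)
top22 tin 415 (array([ 732.8, -235.7]), array([71.6, 71.5]), 3.2)
top22 gouge 492 (array([ 557.5, -492. ]), array([261.,  78.]), -1.2)
top22 small 351 (array([550.3, -38.6]), array([62.5, 50.3]), -15.8)
top22 mid 84 (array([550.7, -38.8]), array([74.1, 57.6]), -16.9)
top22 large 213 (array([549.6, -38.6]), array([91.3, 76.2]), -16.9)
24.3 [0.40490056 0.21861048 0.10161332] 0.014776464165554105 [-0.58959767  0.16623057 -0.83898183]
the job is handed in; nothing more can be done
```

The cases are stacked on the large case, blue then red. The arm is holding the ladle still at the green mark, and I handed the job in at 24.3 s of the 72 s.

**Stack:** In the top view the three case centres agree within about 1 mm and their angles within about 1°. The large case is where it started.

**Ladle:** I gripped it by the handle between the posts. The wrist camera put the rim centre within about 1 mm of the point over the mark at lens height. The handle measured about 0.2° off level and crosswise, and the tool reads a 30.06° tip towards the lens. The top and scene cameras, which are coarser, disagree with that by 1–3 mm.

**Tumbler, tin and gouge:** The tumbler and tin measured unmoved within about 1 mm. The gouge read about 4 mm different along its length, but that fit was poor (it came out much larger than the gouge). The arm never went near it.

**Problem along the way:** The fingertips sit about 44 mm short of the reported tool point, which the task text did not mention. My first close on the blue case therefore shut harmlessly in the air above its lid. I measured the offset in the images and used it from then on.

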